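# Stack a round sensor module on the assembly stand

## Robot

A 7-joint arm with a two-finger parallel gripper is mounted at the origin on the work surface. World frame = base frame: x ahead of the robot, y to its left, z up, the work surface at z = 0. Lengths are in mm, angles in rad, forces in N, time in s.
With the tool pointing down it reaches from about 425 to 950 mm from the base axis. Payload 16.7 kg.
Tool frame: the origin (TCP) lies midway between the tips of the shut fingers; the grasp point (between the pads) lies 19 mm behind it; y points along the fingers, z is the direction in which the jaws open and shut, and the axes are right-handed (so a half turn about y gives the same grasp; the last joint's range is limited). The gripper opens to 94 mm and grips with 3 to 60 N. Pads are 16 mm wide; open, the fingers measure 119 mm over their backs; the gripper's body (75 mm by 177 mm) begins 78 mm behind the grasp point.
Start: joints at [1.159, 0.426, 0.074, 1.606, -0.034, 1.111, -0.067], TCP at [174.673, -651.969, 205.467] pointing down, gripper open.
Joint ranges: [-2.85, 2.85], [-0.5, 2.14], [-1.23, 1.37], [0.21, 2.46], [-1.02, 4.16], [0.16, 2.05], [-2.73, 2.73]. Speed limits (rad/s): [1.89, 1.89, 2.39, 2.39, 3.01, 3.01, 3.01].

## Interface

Orientations are given as a 3x3 rotation matrix whose columns are the frame's x, y, z axes.
In Python, from workcell import bot, snapshot, camera_params, spotter gives the robot as it stands.
- The arm moves only by the tool servo_tool, never from a script. Its argument "deltas" is text: rows parted by semicolons, each of 5 numbers parted by spaces: the gripper command: -1 is shut, 1 is fully open, values between are in proportion, then the shift along the tool's x, y, z in mm, then the turn about the tool's y in degrees. A call has 1 to 10 rows; each row shifts and turns the pose as measured when the row begins, along the tool's axes as they then stand; what a row does not reach is not made up. A row lasts 1/8 s, in which the tool goes at most 62.5 mm and 10.7 degrees, less where a joint would pass 70% of its speed; a pose out of reach is approached as far as the arm can. A call is refused whole if a number of a shift passes 62.5 or a number of a turn 10.7, either way. A call with a gripper value outside its range is refused whole. The fingers move at their own pace and stop on an object; "force" is the grip in N (left out, the last holds). Time passes only in rows, so rows that do not move let the fingers close. It gives the time, the measured TCP pose, the force and the opening at its end, in the units of the state.
- bot.get_obs(): the state, without advancing time (a new reading comes with each control period).
- snapshot(name): name is "scene" or "top" or "wrist"; returns (picture, depth): 400x640x3 uint8, red, green, blue; 400x640 float32, mm along the optical axis (not along the pixel's ray), 0 where there is no reading.
- camera_params(name): a dict with "vertical_fov" (degrees; the focal length in pixels is half the picture's height over the tangent of half this angle, whatever the lens; pixels are square), "cx", "cy" (the principal point, pixels), "R" (3x3) and "t" (3): a world point X has camera coordinates R X + t. Camera axes: x right, y down, z forward; pixel columns grow to the right and rows downward; lengths in mm; the calibration is good to about 2 mm. The wrist camera is an equidistant fisheye: a pixel r from the principal point sees the ray r / f radians off the axis. A picture is of the moment at which its call begins: read the wrist's pose just before it. camera_params takes no time and is no camera call; for the wrist camera it gives the pose at the moment of the call.
- bot.close_job(): hands the job in, once; it reports no verdict.
Trained networks look in the newest picture that a camera, given by its name, has taken for a name from the list of things; names that differ only in an ending like _2 or _b are one class to them, and where a whole thing is asked for, a point or a joint stands for the part that bears it (a point fixed in the world has none). Each returns a list of dicts, best first, with "confidence" (0 to 1); they miss things now and then, are a little off and sometimes report something else, mostly with a low value. They report only what shows in the picture. A call takes as long as a camera call. They do not tell look-alikes from the thing itself.
- spotter.cut_out(camera, label): "pixels" (400x640 bool, what is visible of it) and "at" ([column, row] in pixels, amid what is visible of it).
- spotter.spot_point(camera, label): "at" ([column, row] in pixels: a listed point, or the origin of a listed thing).
The state is a dict: "t": time; "q": joint angles; "joint_vel": joint speeds; "joint_efforts": joint torques, N m; "ee_pos": TCP position; "ee_rot": TCP orientation; "ft_force": force on the tool from outside, world axes, zero at the start; "wrist_torque": the same for the moment, N m; "gripper_width": finger opening in mm.
Only numpy, scipy, OpenCV 4.12 (cv2) and the standard library are available. Lean on these libraries where they do the work, as an engineer would, in place of code of your own. Each camera call takes 0.05 s, during which the arm holds its last target.

## Task

Build up the round sensor module on the black assembly stand, from the bottom up and in this order: the blue battery pack on the stand's grey circle, then the green circuit board with the two black sockets (sockets upward), then the orange spacer ring, then the white cap. Set each part down gently, centred on the one below it, without dropping it or tipping it over, and let go of it before you fetch the next. Leave the bare green board and the red tin where they are.

Things in the scene. Friction and masses are not known exactly. Their poses are not given: they have to be found in the camera images.
- stand: assembly stand: fixed round black plate, 84 mm across, 12 mm high, a grey circle 60 mm across painted in the middle of its flat top. Origin: centre of its underside, on the bench (its top is 12 mm above the origin); z up.
- battery: battery pack: solid blue round block, 60 mm across, 24 mm high, flat top and bottom, a steel contact disc on top, about 90 g. Origin: centre of underside; z up; any yaw will do.
- board: fitted circuit board, 22 mm high, about 50 g: black foot 46 mm across from 0 to 8 mm up, green round board 60 mm across from 8 to 13 mm (grip this rim), on it two parallel black sockets, each 38 mm (y) by 8 mm (x), 34 mm apart centre to centre in x, flat tops at 22 mm that carry the next part. Starts sockets up. Origin: centre of underside; z up; any yaw will do.
- spacer: spacer ring: orange, 60 mm outside, hole 40 mm, 14 mm high, about 30 g. Origin: centre of underside; z up; any yaw will do.
- cap: cap: white disc 60 mm across and 14 mm high with a flat underside, in the middle of its top a black stub 18 mm across that rises from 14 to 30 mm, about 40 g. It starts stub upward. Origin: centre of underside; z up; any yaw will do.
- bare_board: bystander: bare green round board, 60 mm across, 4 mm thick, with pale lines and no sockets, lying flat; not to be moved. Origin: centre of its underside.
- tin: bystander: small red round tin with brown contents, 48 mm across, 22 mm high; not to be moved. Origin: centre of its underside.
Things that resemble listed ones, but are neither listed nor needed, are in the scene too. What is meant by the cap is not pink or purple, and is the larger of those in its own colour.

How it is judged:
By the outcome, as a careful person would: the job done as asked, in the order asked, and still so for the second after the job is handed in, with the robot touching nothing.
It also fails if it takes over 106 s, if anything falls off the work surface, if the arm or the gripper's body presses on something with over 40 N, if the wrist force passes 120 N, or if a joint passes its speed limit or range.

## Working session

There is one attempt and no reset: what is moved stays moved. The work goes in short steps, Python scripts to look and compute and a tool call to move; the robot and the scene stay as the last step left them, time stands still between calls to the robot, and variables do not carry over. Pictures are saved under pics/ and viewed, and the job is handed in when it is done.

Besides the shell and the picture viewer there is one more tool, called after "Request:" by a JSON object that holds its "method" and its "body", one argument or row to a line. servo_tool: Moves the arm, as the interface text tells. Its arguments: {"type":"object","properties":{"deltas":{"type":"string"},"force":{"type":"number"}},"required":["deltas"]}

```bash
mkdir -p pics; ls
cat > h.py <<'E'
import numpy as np, cv2
from workcell import bot, snapshot, camera_params, spotter
def save(n,im): cv2.imwrite('pics/'+n+'.png',cv2.cvtColor(im,cv2.COLOR_RGB2BGR))
def world(cam,u,v,d,P=None):
    P=P or camera_params(cam); f=200/np.tan(np.radians(P['vertical_fov'])/2)
    x=np.array([(u-P['cx'])/f,(v-P['cy'])/f])
    if cam=='wrist':
        r=np.hypot(*x); k=np.tan(r)/r if r>1e-9 else 1; x=x*k
    X=np.array([x[0]*d,x[1]*d,d]); return np.array(P['R']).T@(X-np.array(P['t']))
E
python3 - <<'E'
from h import *
np.set_printoptions(precision=2,suppress=True)
o=bot.get_obs(); print(o)
for c in ['scene','top','wrist']:
    im,d=snapshot(c); save(c+'0',im); np.savez('pics/'+c+'0.npz',im=im,d=d); print(c,camera_params(c))
E
```

```text
pics
{'t': 0.0, 'q': array([ 1.16,  0.43,  0.07,  1.61, -0.03,  1.11, -0.07]), 'joint_vel': array([ 0.,  0., -0., -0., -0.,  0.,  0.]), 'joint_efforts': array([ -0.  , -93.58,   3.67, -45.42,  -0.05,   0.02,   0.  ]), 'ee_pos': array([ 174.58, -651.6 ,  204.79]), 'ee_rot': array([[-0.97, -0.  ,  0.26],
       [-0.26,  0.  , -0.97],
       [ 0.  , -1.  , -0.  ]]), 'ft_force': array([-0.42,  0.86, -0.32]), 'wrist_torque': array([-0.03, -0.01,  0.04]), 'gripper_width': 93.94173971745968}
scene {'vertical_fov': 47.81533319679351, 'cx': 325.94899642008346, 'cy': 202.73323432442547, 'R': array([[ 0.44,  0.9 ,  0.  ],
       [ 0.68, -0.33, -0.66],
       [-0.59,  0.29, -0.75]]), 't': array([-240.32, -376.87, 1506.61])}
top {'vertical_fov': 49.868132246815506, 'cx': 318.7394020126128, 'cy': 202.22824052503424, 'R': array([[-0.03, -1.  ,  0.03],
       [-0.99,  0.02, -0.16],
       [ 0.16, -0.03, -0.99]]), 't': array([-39.75, 571.71, 984.26])}
wrist {'vertical_fov': 65.70646984690485, 'cx': 321.35323009663364, 'cy': 199.96130680941675, 'R': array([[ 0.26, -0.97, -0.  ],
       [-0.93, -0.25,  0.28],
       [-0.27, -0.07, -0.96]]), 't': array([-673.73,  -30.23,  392.85])}
```

View pics/scene0.png

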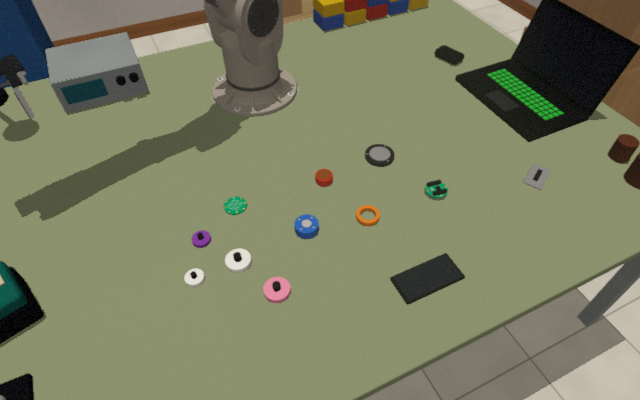

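View pics/top0.png

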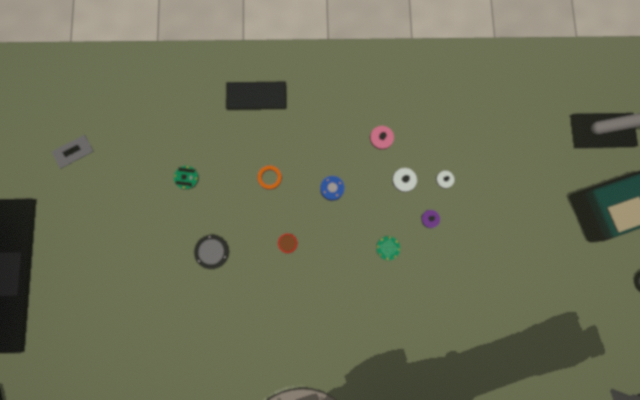

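View pics/wrist0.png

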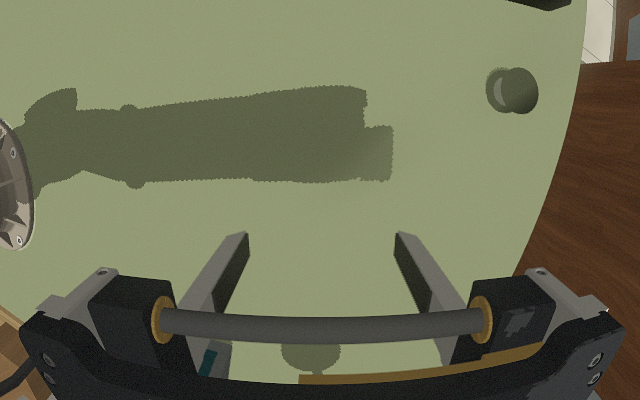

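Scene view: white candidates are (238,260), the larger, and (194,277), the smaller. In the top view they are (405,180) and (446,179). Pink is at (382,137) and purple at (431,219). Top view, others: stand (211,252), board with sockets (186,178), spacer (269,178), battery (332,188), bare board (388,248), tin (288,243). Next I measure everything from both views.

Run:
```python
from h import *
np.set_printoptions(precision=1,suppress=True)
ims={}
det={}
for c in ['top','scene']:
    im,d=snapshot(c); ims[c]=(im,d); P=camera_params(c)
    for l in ['stand','battery','board','spacer','cap','bare_board','tin']:
        for r in spotter.cut_out(c,l)[:5]:
            m=r['pixels']&(d>0); v,u=np.nonzero(m)
            if len(u)<5: continue
            W=np.array([world(c,a,b,d[b,a],P) for a,b in zip(u,v)])
            z=np.percentile(W[:,2],[5,50,95])
            print(c,l,round(r['confidence'],2),r['at'],'n',len(u),'mean',W.mean(0),'z',z,'mid',(W[:,:2].max(0)+W[:,:2].min(0))/2,'ext',np.ptp(W[:,:2],axis=0))
im,_=ims['top']; save('crop_cap',cv2.resize(im[110:270,340:480],None,fx=4,fy=3.7,interpolation=cv2.INTER_CUBIC)[:592])
```

```text
top stand 0.76 [211.0, 251.7] n 968 mean [459.5 209.4  12. ] z [ 8.5 12.1 15.5] mid [460.3 210.8] ext [81.8 84.4]
top battery 0.81 [329.3, 187.8] n 487 mean [608.9 -86.   22.6] z [12.9 23.5 26.9] mid [610.  -87.1] ext [58.8 59.3]
top battery 0.63 [402.9, 179.6] n 518 mean [ 627.6 -269.5   12.8] z [-1.  13.  28.8] mid [ 630.7 -272.2] ext [63. 67.]
top board 0.83 [186.2, 177.7] n 478 mean [644.3 273.6  14.8] z [ 8.7 13.9 23.1] mid [645.5 275.9] ext [58.5 59.8]
top spacer 0.75 [267.2, 170.6] n 289 mean [641.8  67.3  11.8] z [ 0.  13.1 16.2] mid [644.5  68.2] ext [64.9 54.7]
top spacer 0.38 [329.4, 187.9] n 498 mean [608.7 -86.1  22.1] z [ 6.6 23.5 26.9] mid [612.8 -87.1] ext [64.3 59.3]
top spacer 0.26 [401.5, 180.0] n 465 mean [ 627.9 -268.8   14.2] z [ 7.4 13.3 29.2] mid [ 630.8 -271. ] ext [62.9 62.6]
top cap 0.96 [382.2, 137.5] n 417 mean [ 738.7 -215.4   14.7] z [ 9.4 13.4 28.8] mid [ 741.  -216.5] ext [59.4 56.4]
top cap 0.84 [429.2, 218.1] n 278 mean [ 529.  -328.2   10.4] z [ 4.4 10.  22.1] mid [ 529.7 -329.8] ext [43.4 44.5]
top cap 0.72 [399.8, 179.5] n 460 mean [ 627.8 -269.1
[... 889 characters left out ...]
er 0.79 [369.5, 210.0] n 320 mean [645.2  68.3  10.3] z [ 0.2 12.3 16. ] mid [643.6  72. ] ext [59.6 70.3]
scene cap 0.78 [195.2, 276.3] n 307 mean [ 630.3 -373.4    9.7] z [ 0.4  9.8 21. ] mid [ 624.8 -372.9] ext [53.2 44.7]
scene cap 0.76 [277.3, 287.9] n 600 mean [ 744.6 -219.8   13.7] z [ 1.5 13.5 29.2] mid [ 738.  -217.8] ext [68.6 62.6]
scene cap 0.74 [237.7, 262.4] n 488 mean [ 634.3 -272.2   14.3] z [ 5.1 13.7 29.3] mid [ 623.8 -271.8] ext [75.2 56.8]
scene bare_board 0.52 [233.1, 203.6] n 296 mean [ 460.7 -222.1    3.7] z [0.8 3.7 6.5] mid [ 459.7 -222.2] ext [57.9 57. ]
scene tin 0.73 [322.5, 178.8] n 256 mean [483.   21.7  18.2] z [ 3.7 21.1 25. ] mid [472.9  28.6] ext [61.  56.9]
```

View pics/crop_cap.png

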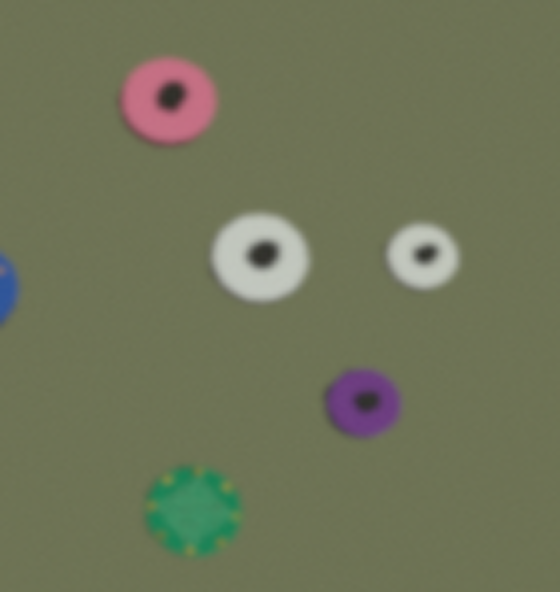

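The enlarged crop confirms the cap: at (405,180) in the top view, the white disc about 62 mm across with a black stub. The other white one at (446,179) is only about 43 mm across, and the rest are pink or purple. Now I move over the battery, turning so that the tool axes line up with the world.

```bash
cat > go.py <<'E'
import sys
from h import *
def go(x,y,z,yaw=-90):
    o=bot.get_obs(); R=o['ee_rot']; p=o['ee_pos']
    d=R.T@(np.array([x,y,z])-p); a=np.degrees(np.arctan2(R[1,2],R[0,2]))
    print('t',round(o['t'],2),'p',p.round(1),'delta',d.round(1),'turn',round((a-yaw+180)%360-180,1),'tilt',R[2].round(3),'F',o['ft_force'].round(1),'w',round(o['gripper_width'],1),'q',o['q'].round(2))
if __name__=='__main__': go(*map(float,sys.argv[1:]))
E
python3 go.py 610 -87 150
```

```text
t 0.95 p [ 174.7 -652.   205.5] delta [-566.7   55.5 -433.1] turn 15.0 tilt [-0. -1. -0.] F [-1.1  0.4  0.4] w 93.9 q [ 1.16  0.43  0.07  1.61 -0.03  1.11 -0.07]
```

Request:
{"method": "servo_tool", "body": {
  "deltas": "1 -48 4 -37 0; 1 -48 4 -37 0; 1 -48 4 -37 0; 1 -48 4 -37 0; 1 -48 4 -37 0; 1 -48 4 -37 0; 1 -48 4 -37 0; 1 -48 4 -37 0; 1 0 0 0 7.5; 1 0 0 0 7.5",
  "force": 20
}}

```text
t: 2.2
ee_pos: [478.2, -255.4, 173.0]
ee_rot: [[-1.0, 0.003, -0.007], [0.007, -0.003, -1.0], [-0.003, -1.0, 0.003]]
ft_force: [0.5, -0.2, 0.7]
gripper_width: 94.2
```

```bash
python3 go.py 610 -87 150
```

```text
t 2.2 p [ 478.2 -255.4  173. ] delta [-130.6   22.9 -169.3] turn -0.4 tilt [-0.003 -1.     0.003] F [ 0.5 -0.2  0.7] w 94.2 q [ 0.48  0.25 -0.13  1.93  0.04  0.96 -1.24]
```

Request:
{"method": "servo_tool", "body": {
  "deltas": "1 -36 6 -46 0; 1 -36 6 -46 0; 1 -30 5 -40 0; 1 -24 4 -34 0; 1 0 0 0 0"
}}

```text
t: 2.82
ee_pos: [610.2, -85.8, 151.8]
ee_rot: [[-1.0, 0.005, -0.011], [0.011, -0.004, -1.0], [-0.005, -1.0, 0.003]]
ft_force: [0.8, -1.4, -0.1]
gripper_width: 94.0
```

```bash
python3 go.py 610 -87 150
python3 - <<'E'
from h import *
P=camera_params('wrist'); im,d=snapshot('wrist'); save('w1',im)
for l in ['battery']:
    for r in spotter.cut_out('wrist',l):
        m=r['pixels']&(d>0); v,u=np.nonzero(m)
        W=np.array([world('wrist',a,b,d[b,a],P) for a,b in zip(u,v)])
        print(l,r['confidence'],r['at'],len(u),W.mean(0).round(1),np.percentile(W,[1,50,99],axis=0).round(1))
E
```

```text
t 2.83 p [610.2 -85.8 151.8] delta [0.2 1.8 1.2] turn -0.6 tilt [-0.005 -1.     0.003] F [ 0.8 -1.4 -0.1] w 94.0 q [ 0.19  0.39 -0.2   1.79  0.1   0.97 -1.63]
battery 0.62 [320.8, 194.2] 2632 [611.7 -87.7  23.9] [[ 582.2 -115.2    3.1]
 [ 612.   -87.6   24.7]
 [ 638.7  -60.1   26.4]]
```

View pics/w1.png

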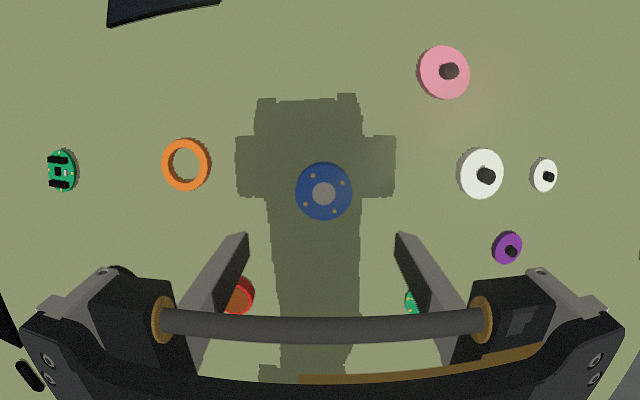

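The wrist view shows the battery at pixel (323,191), which works out to about (610.5, −87.5). The top view agrees to within 1 mm. Descending now.

Request:
{"method": "servo_tool", "body": {
  "deltas": "1 0 40 1 0; 1 0 40 0.7 0; 1 0 30 0 0.5; 1 0 16 0 0; 1 0 8 0 0; 1 0 0 0 0"
}}

```text
t: 3.68
ee_pos: [608.7, -100.2, 17.8]
ee_rot: [[-0.999, 0.009, -0.033], [0.033, -0.009, -0.999], [-0.009, -1.0, 0.008]]
ft_force: [0.1, 0.4, 0.2]
gripper_width: 94.4
```

```bash
python3 go.py 610.5 -87.5 4
```

```text
t 3.67 p [ 608.7 -100.2   17.8] delta [ -1.2  13.7 -12.9] turn -1.9 tilt [-0.009 -1.     0.008] F [0.1 0.4 0.2] w 94.4 q [ 0.19  0.55 -0.17  1.88  0.15  0.72 -1.68]
```

Request:
{"method": "servo_tool", "body": {
  "deltas": "1 -1 0 -12 -1.9; 1 0 0 0 0"
}}

```text
t: 3.92
ee_pos: [611.4, -87.3, 19.5]
ee_rot: [[-1.0, 0.011, 0.003], [-0.003, -0.009, -1.0], [-0.011, -1.0, 0.009]]
ft_force: [1.3, -1.0, -0.8]
gripper_width: 93.7
```

```bash
python3 go.py 610.5 -87.5 4
```

```text
t 3.92 p [611.4 -87.3  19.5] delta [ 1.1 15.5  0.1] turn 0.2 tilt [-0.011 -1.     0.009] F [ 1.3 -1.  -0.8] w 93.7 q [ 0.17  0.55 -0.18  1.88  0.16  0.72 -1.67]
```

Request:
{"method": "servo_tool", "body": {
  "deltas": "1 1 15.5 0 0; 1 0 0 0 0"
}}

```text
t: 4.18
ee_pos: [610.8, -87.3, 3.5]
ee_rot: [[-1.0, 0.012, 0.004], [-0.004, -0.009, -1.0], [-0.012, -1.0, 0.009]]
ft_force: [-1.3, 0.7, -0.2]
gripper_width: 94.1
```

```bash
python3 go.py 610.5 -87.5 4
```

```text
t 4.17 p [610.8 -87.3   3.5] delta [ 0.3 -0.5  0.2] turn 0.2 tilt [-0.012 -1.     0.009] F [-1.3  0.7 -0.2] w 94.1 q [ 0.17  0.57 -0.18  1.88  0.17  0.69 -1.67]
```

Request:
{"method": "servo_tool", "body": {
  "deltas": "-1 0 0 0 0; -1 0 0 0 0; -1 0 0 0 0; -1 0 0 0 0; -1 0 0 0 0; -1 0 0 0 0",
  "force": 20
}}

```text
t: 4.92
ee_pos: [610.8, -87.6, 3.6]
ee_rot: [[-1.0, 0.012, 0.003], [-0.003, -0.009, -1.0], [-0.012, -1.0, 0.009]]
ft_force: [-0.2, -1.6, -1.0]
gripper_width: 59.3
```

```bash
python3 go.py 610.5 -87.5 4
```

```text
t 4.92 p [610.8 -87.6   3.6] delta [ 0.3 -0.4 -0.1] turn 0.2 tilt [-0.012 -1.     0.009] F [-0.2 -1.6 -1. ] w 59.3 q [ 0.17  0.57 -0.18  1.88  0.17  0.69 -1.67]
```

Request:
{"method": "servo_tool", "body": {
  "deltas": "-1 0 -35 0 0; -1 0 -35 0 0; -1 25 -10 -50 0; -1 25 0 -50 0; -1 25 0 -50 0; -1 25 0 -50 0; -1 20 0 -40 0; -1 0 0 0 0"
}}

```text
t: 5.92
ee_pos: [486.1, 159.6, 82.9]
ee_rot: [[-1.0, 0.014, 0.002], [-0.002, -0.008, -1.0], [-0.014, -1.0, 0.008]]
ft_force: [0.9, -1.2, -0.8]
gripper_width: 59.7
```

```bash
python3 go.py 460 210 60;  python3 - <<'E'
from h import *
P=camera_params('wrist'); im,d=snapshot('wrist'); save('w2',im)
E
```

```text
t 5.92 p [486.1 159.6  82.9] delta [ 26.4  22.1 -50.6] turn 0.1 tilt [-0.014 -1.     0.008] F [ 0.9 -1.2 -0.8] w 59.7 q [-0.21  0.33 -0.29  2.07  0.15  0.75 -2.16]
```

View pics/w2.png

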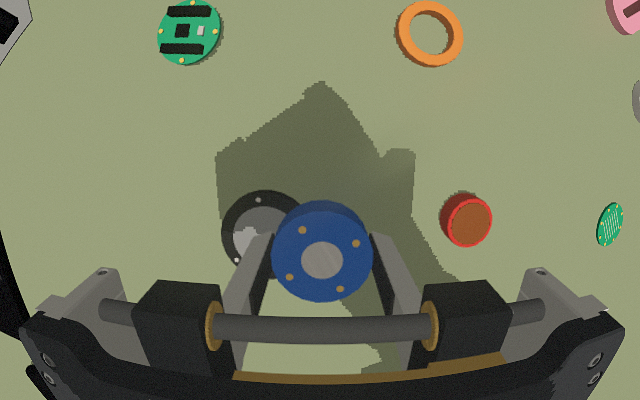

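The wrist view shows the battery level in the grip at (322,250), with the stand behind it at (262,235). The board (189,32), spacer (430,33) and tin (467,220) are untouched. Next I refine the stand position with circle fits.

```bash
cat >> h.py <<'E'
def circ(XY):
    from scipy.optimize import least_squares
    h=cv2.convexHull(XY.astype(np.float32))[:,0]
    s=least_squares(lambda p:np.hypot(h[:,0]-p[0],h[:,1]-p[1])-p[2],[*XY.mean(0),30],loss='soft_l1'); return s.x
def atplane(cam,u,v,z,P=None):
    P=P or camera_params(cam); a=world(cam,u,v,100.,P); b=world(cam,u,v,1000.,P); k=(z-a[2])/(b[2]-a[2]); return a+k*(b-a)
def pts(cam,d,mask,P,zlo,zhi,z=None):
    v,u=np.nonzero(mask&(d>0)); W=np.array([world(cam,a,b,d[b,a],P) for a,b in zip(u,v)]); k=(W[:,2]>zlo)&(W[:,2]<zhi)
    if z is not None: W=np.array([atplane(cam,a,b,z,P) for a,b in zip(u[k],v[k])]); return W
    return W[k]
E
python3 - <<'E'
from h import *
for c in ['top','scene']:
    f=np.load(f'pics/{c}0.npz'); im,d=f['im'],f['d']; P=camera_params(c)
    for n,(x,y),z,rad in [('stand',(460,210),12,60),('battery',(610.5,-87),24,50),('board',(645,275),13,50),('spacer',(644,68),14,50),('cap',(629,-271),14,45)]:
        X=np.array(P['R'])@np.array([x,y,z])+np.array(P['t']); ff=200/np.tan(np.radians(P['vertical_fov'])/2)
        u0,v0=ff*X[0]/X[2]+P['cx'],ff*X[1]/X[2]+P['cy']
        m=np.zeros(d.shape,np.uint8); cv2.circle(m,(int(u0),int(v0)),int(rad*ff/X[2]),1,-1)
        hsv=cv2.cvtColor(im,cv2.COLOR_RGB2HSV); H,S,V=cv2.split(hsv.astype(int))
        # non-bench by colour distance to local background
        lab=cv2.cvtColor(im,cv2.COLOR_RGB2LAB).astype(float); ring=cv2.dilate(m,np.ones((7,7),np.uint8))-m
        bg=np.median(lab[ring>0],axis=0); m2=(m>0)&(np.linalg.norm(lab-bg,axis=2)>22)
        W=pts(c,d,m2,P,z-4.5,z+4.5,z)[:,:2]; Wd=pts(c,d,m2,P,z-4.5,z+4.5)
        print(c,n,circ(W).round(1),'z',np.median(Wd[:,2]).round(1),len(W))
        if n=='stand':
            g=m2&(V>95)&(S<60); W=pts(c,d,g,P,7,17,z)[:,:2]; print('grey',circ(W).round(1),len(W))
E
```

```text
top stand [460.8 209.6  41.3] z 12.1 501
grey [461.6 209.8  28.6] 13
top battery [610.  -86.5  29.4] z 23.7 443
top board [645.7 273.7  28.8] z 13.2 280
top spacer [641.8  68.5  29. ] z 13.7 237
top cap [ 629.1 -269.5   29.4] z 13.4 374
scene stand [463.4 208.4  42.3] z 12.0 287
grey [455.1 211.7  34.4] 61
scene battery [611.9 -88.1  30.2] z 24.0 378
scene board [648.1 273.4  29.7] z 13.5 201
scene spacer [644.2  66.8  30.1] z 13.5 210
scene cap [ 630.  -270.6   29.9] z 13.7 380
```

Request:
{"method": "servo_tool", "body": {
  "deltas": "-1 24 10 -49 0; -1 0 10 0 0; -1 0 0 0 0"
}}

```text
t: 6.35
ee_pos: [465.2, 204.7, 61.8]
ee_rot: [[-1.0, 0.016, -0.005], [0.005, -0.009, -1.0], [-0.016, -1.0, 0.009]]
ft_force: [0.5, -1.3, -1.6]
gripper_width: 59.6
```

```bash
python3 go.py 462 208.8 20
```

```text
t 6.35 p [465.2 204.7  61.8] delta [ 3.8 41.7 -4.5] turn -0.3 tilt [-0.016 -1.     0.009] F [ 0.5 -1.3 -1.6] w 59.6 q [-0.3   0.36 -0.3   2.09  0.18  0.71 -2.29]
```

Request:
{"method": "servo_tool", "body": {
  "deltas": "-1 3.5 18 -4.5 0; -1 0 17 0 0; -1 0 0 0 0"
}}

```text
t: 6.72
ee_pos: [464.6, 205.7, 26.2]
ee_rot: [[-1.0, 0.017, -0.01], [0.01, -0.01, -1.0], [-0.017, -1.0, 0.01]]
ft_force: [0.4, -0.5, -1.9]
gripper_width: 59.7
```

```bash
python3 go.py 462 208.8 17
```

```text
t 6.72 p [464.6 205.7  26.2] delta [ 2.8  9.1 -3.1] turn -0.6 tilt [-0.017 -1.     0.01 ] F [ 0.4 -0.5 -1.9] w 59.7 q [-0.32  0.41 -0.28  2.11  0.22  0.63 -2.34]
```

Request:
{"method": "servo_tool", "body": {
  "deltas": "-1 2.8 6 -4 -0.6; -1 0 0 0 0"
}}

```text
t: 6.98
ee_pos: [462.5, 209.4, 20.3]
ee_rot: [[-1.0, 0.017, -0.0], [-0.0, -0.01, -1.0], [-0.017, -1.0, 0.01]]
ft_force: [-0.2, 0.6, -1.2]
gripper_width: 59.5
```

```bash
python3 go.py 462 208.8 16
```

```text
t 6.97 p [462.5 209.4  20.3] delta [0.5 4.3 0.6] turn -0.0 tilt [-0.017 -1.     0.01 ] F [-0.2  0.6 -1.2] w 59.5 q [-0.33  0.42 -0.28  2.12  0.23  0.62 -2.34]
```

Request:
{"method": "servo_tool", "body": {
  "deltas": "-1 0.4 3.5 0.3 0; -1 0 0 0 0"
}}

```text
t: 7.22
ee_pos: [462.5, 209.2, 17.1]
ee_rot: [[-1.0, 0.018, -0.0], [-0.0, -0.01, -1.0], [-0.018, -1.0, 0.01]]
ft_force: [-0.4, 0.6, -1.0]
gripper_width: 59.6
```

```bash
python3 go.py 462 208.8 16
python3 - <<'E'
from h import *
im,d=snapshot('wrist'); save('w3',im)
E
```

```text
t 7.22 p [462.5 209.2  17.1] delta [0.5 1.1 0.4] turn -0.0 tilt [-0.018 -1.     0.01 ] F [-0.4  0.6 -1. ] w 59.6 q [-0.33  0.43 -0.28  2.12  0.23  0.61 -2.34]
```

View pics/w3.png

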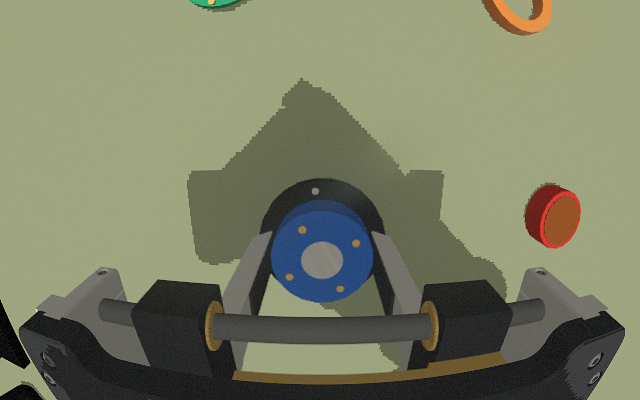

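The battery sits about 1.5 mm above the stand, and the black rim looks even on both sides (x 260 to 385). Lowering to contact.

Request:
{"method": "servo_tool", "body": {
  "deltas": "-1 0.3 1.2 0.2 0; -1 0 0.4 0 0"
}}

```text
t: 7.52
ee_pos: [462.5, 209.1, 15.8]
ee_rot: [[-1.0, 0.019, -0.0], [-0.0, -0.009, -1.0], [-0.019, -1.0, 0.009]]
ft_force: [0.3, -0.1, -1.1]
gripper_width: 59.7
```

```bash
python3 go.py 462 208.8 15.6
```

```text
t 7.53 p [462.5 209.1  15.8] delta [0.5 0.2 0.3] turn -0.0 tilt [-0.019 -1.     0.009] F [ 0.3 -0.1 -1.1] w 59.7 q [-0.33  0.43 -0.27  2.12  0.23  0.61 -2.35]
```

Request:
{"method": "servo_tool", "body": {
  "deltas": "-1 0 0.8 0 0; -1 0 0 0 0"
}}

```text
t: 7.78
ee_pos: [462.7, 209.2, 15.6]
ee_rot: [[-1.0, 0.019, -0.0], [0.0, -0.009, -1.0], [-0.019, -1.0, 0.009]]
ft_force: [-0.5, -0.2, 0.1]
gripper_width: 59.7
```

```bash
python3 go.py 462 208.8 15.6;python3 go.py 462 208.8 15.6
```

```text
t 7.78 p [462.7 209.2  15.6] delta [ 0.7 -0.   0.4] turn -0.0 tilt [-0.019 -1.     0.009] F [-0.5 -0.2  0.1] w 59.7 q [-0.33  0.43 -0.27  2.12  0.23  0.61 -2.35]
t 7.78 p [462.7 209.2  15.6] delta [ 0.7 -0.   0.4] turn -0.0 tilt [-0.019 -1.     0.009] F [-0.5 -0.2  0.1] w 59.7 q [-0.33  0.43 -0.27  2.12  0.23  0.61 -2.35]
```

The downward pull of about 1 N is gone and z has stopped at 15.6, which is the expected contact height. Releasing and rising.

Request:
{"method": "servo_tool", "body": {
  "deltas": "0.6 0 0 0 0; 1 0 0 0 0; 1 0 0 0 0; 1 0 0 0 0; 1 0 -30 0 0; 1 0 -40 0 0; 1 -30 -40 -10 0"
}}

```text
t: 8.65
ee_pos: [487.9, 219.1, 126.0]
ee_rot: [[-1.0, 0.013, 0.001], [-0.001, -0.012, -1.0], [-0.013, -1.0, 0.012]]
ft_force: [0.4, 0.1, -0.9]
gripper_width: 93.8
```

```bash
cat > look.py <<'E'
import sys
from h import *
# usage: look.py outname
P=camera_params('wrist'); im,d=snapshot('wrist'); save(sys.argv[1],im); np.savez('pics/w.npz',im=im,d=d)
o=bot.get_obs()
hsv=cv2.cvtColor(im,cv2.COLOR_RGB2HSV); H,S,V=cv2.split(hsv.astype(int))
fp=np.zeros(d.shape,bool); 
U,Vv=np.meshgrid(np.arange(640),np.arange(400))
sel={'blue':((H>100)&(H<130)&(S>110)),'orange':((H<20)&(H>5)&(S>150)&(V>150)),'green':((H>65)&(H<90)&(S>100))}
f=200/np.tan(np.radians(P['vertical_fov'])/2)
for n,m in sel.items():
    nl,lab,st,_=cv2.connectedComponentsWithStats(m.astype(np.uint8))
    for i in range(1,nl):
        if st[i,4]<400: continue
        mm=(lab==i); W=pts('wrist',d,mm,P,-20,200)
        if len(W)<50: continue
        zt=np.percentile(W[:,2],90); 
        k=pts('wrist',d,mm,P,zt-3.5,zt+3.5)
        zm=np.median(k[:,2]); k=pts('wrist',d,mm,P,zm-3,zm+3,zm)
        print(n,st[i],'circle',circ(k[:,:2]).round(1),'z',zm.round(1))
E
python3 go.py 645 274 120; python3 look.py w4
python3 - <<'E'
from h import *
im,d=snapshot('top'); save('t1',cv2.resize(im[130:300,120:350],None,fx=3,fy=3,interpolation=cv2.INTER_CUBIC))
im,d=snapshot('scene'); save('s1',cv2.resize(im[100:240,280:480],None,fx=4,fy=4,interpolation=cv2.INTER_CUBIC))
E
```

```text
t 8.65 p [487.9 219.1 126. ] delta [-157.     7.4  -54.8] turn 0.1 tilt [-0.013 -1.     0.012] F [ 0.4  0.1 -0.9] w 93.8 q [-0.29  0.3  -0.31  1.99  0.14  0.87 -2.25]
blue [ 300  196   63   64 2443] circle [461.8 209.6  29.8] z 36.6
orange [ 444   25   50   55 1111] circle [641.1  68.4  29.2] z 14.6
green [ 232    9   62   59 1755] circle [644.5 274.3  29.7] z 13.6
green [598 195  23  39 492] circle [ 459.3 -220.2   30.9] z 4.5
```

View pics/w4.png

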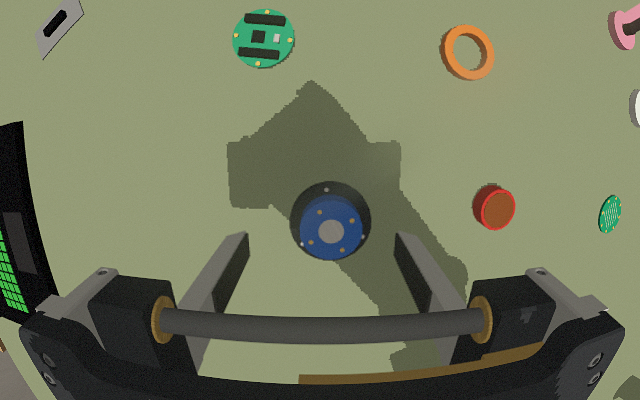

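View pics/s1.png

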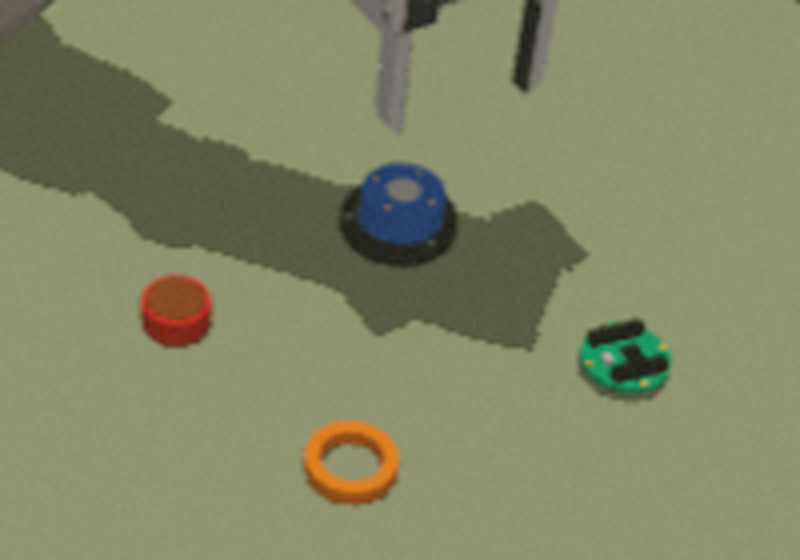

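View pics/t1.png

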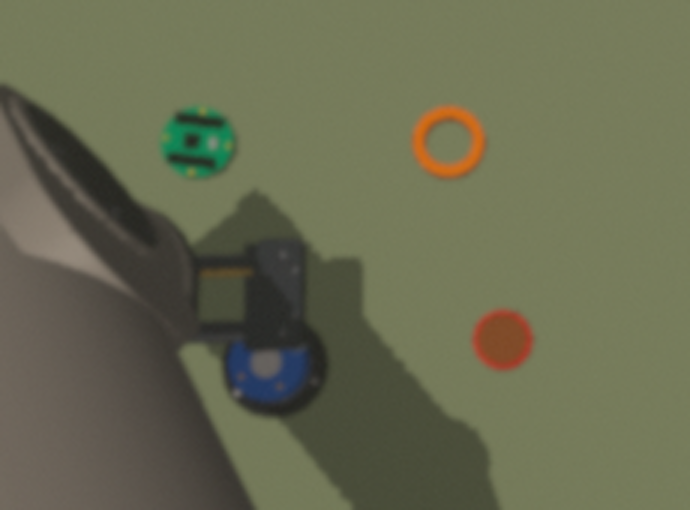

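The wrist view shows the battery on the stand at (331,228), fitted at (461.8, 209.6) with its top at z 36.6, and it is free of the fingers. The board is at (263,38). I check the concentricity of battery and stand while moving on to the board.

Run:
```python
from h import *
f=np.load('pics/w.npz'); im,d=f['im'],f['d']; P=camera_params('wrist')
v,u=np.nonzero(d>0); 
m=np.zeros(d.shape,bool); m[175:265,285:378]=1
W=pts('wrist',d,m,P,7,17); k=np.hypot(W[:,0]-461.8,W[:,1]-209.6)<60
W=pts('wrist',d,m,P,8,16,12)[:,:2]
# outer points only: bins by angle, keep max radius, only where far side visible
c=np.array([461.8,209.6]); a=np.arctan2(W[:,1]-c[1],W[:,0]-c[0]); r=np.hypot(*(W-c).T)
from scipy.optimize import least_squares
E=[]
for b in np.arange(-np.pi,np.pi,np.pi/18):
    s=(a>=b)&(a<b+np.pi/18)
    if s.sum()>3: i=np.argmax(np.where(s,r,0)); E.append(W[i])
E=np.array(E); s=least_squares(lambda p:np.hypot(E[:,0]-p[0],E[:,1]-p[1])-p[2],[*c,42],loss='soft_l1'); print(s.x,len(E)); print(np.hypot(*(E-c).T).round(0))
```

```text
[464.13346043 210.98718736  42.17011056] 36
[40. 40. 39. 40. 39. 40. 40. 40. 40. 41. 41. 41. 42. 43. 43. 44. 44. 45.
 45. 45. 45. 45. 45. 45. 44. 44. 44. 43. 43. 42. 42. 42. 41. 40. 41. 40.]
```

Request:
{"method": "servo_tool", "body": {
  "deltas": "1 -40 2 -14 0; 1 -40 2 -14 0; 1 -40 2 -14 0; 1 -34 0 -12 0; 1 0 0 0 0"
}}

```text
t: 9.43
ee_pos: [645.3, 273.9, 116.4]
ee_rot: [[-1.0, 0.011, 0.0], [-0.0, -0.014, -1.0], [-0.011, -1.0, 0.014]]
ft_force: [-0.7, -0.0, 0.2]
gripper_width: 93.9
```

```bash
python3 go.py 645 274 60; python3 look.py w5
```

```text
t 9.43 p [645.3 273.9 116.4] delta [ 0.9 56.4 -0.9] turn 0.0 tilt [-0.011 -1.     0.014] F [-0.7 -0.   0.2] w 93.9 q [-0.31  0.56 -0.27  1.61  0.19  1.   -2.22]
blue [ 350  342   52   31 1068] circle [462.  210.2  29.3] z 36.6
orange [486 177  43  51 893] circle [641.5  68.4  29.3] z 14.5
green [ 289  169   63   55 1698] circle [645.3 274.3  29.7] z 13.6
```

View pics/w5.png

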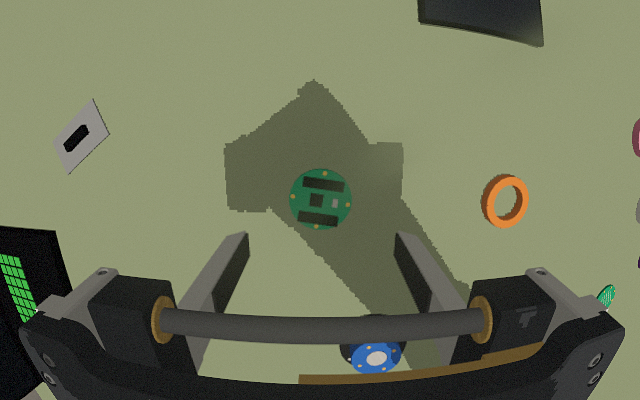

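Run:
```python
from h import *
for c,box in [('top',None),('scene',None)]:
    im,d=snapshot(c); P=camera_params(c); ff=200/np.tan(np.radians(P['vertical_fov'])/2)
    X=np.array(P['R'])@np.array([462,209.5,25])+np.array(P['t']); u0,v0=int(ff*X[0]/X[2]+P['cx']),int(ff*X[1]/X[2]+P['cy'])
    save('cc_'+c,cv2.resize(im[v0-40:v0+40,u0-50:u0+50],None,fx=7,fy=7,interpolation=cv2.INTER_CUBIC))
    hsv=cv2.cvtColor(im,cv2.COLOR_RGB2HSV); H,S,V=cv2.split(hsv.astype(int))
    m=np.zeros(d.shape,np.uint8); cv2.circle(m,(u0,v0),int(58*ff/X[2]),1,-1); m=m>0
    b=m&(H>100)&(H<130)&(S>100); st=m&(V<70)
    B=pts(c,d,b,P,30,42,36)[:,:2]; print(c,'batt',circ(B).round(1))
    Sx=pts(c,d,st|b,P,-5,60)
    W=pts(c,d,st,P,8,16,12)[:,:2]; print('stand',circ(W).round(1),len(W))
```

```text
top batt [462.5 204.8  24.9]
stand [461.7 206.5  38.5] 199
scene batt [465.5 208.2  29.9]
stand [465.8 207.1  40.4] 153
```

View pics/cc_top.png

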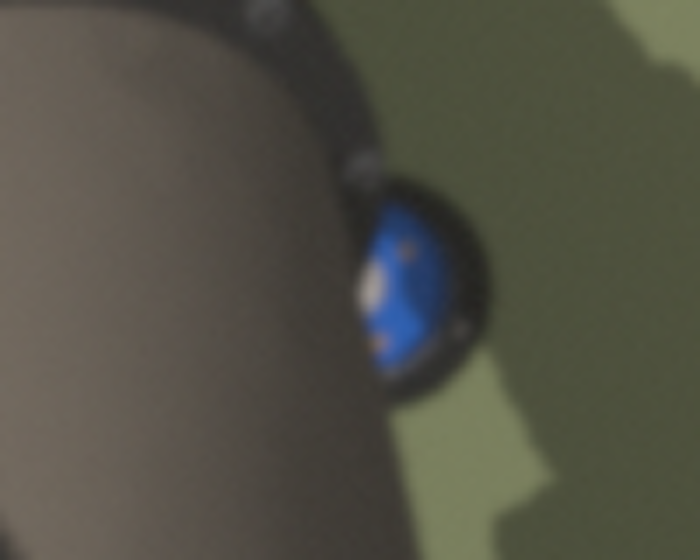

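The top view is blocked by the arm. In the scene view the battery is (+2.1, −0.2) off the stand's centre and in the wrist view (−2.3, −1.4). The signs are opposite, which is calibration error, so the average is near zero. Going down to the board.

Request:
{"method": "servo_tool", "body": {
  "deltas": "1 0.5 30 -1 0; 1 0 30 0 0; 1 0 25 0 0; 1 0 0 0 0"
}}

```text
t: 10.07
ee_pos: [640.4, 272.0, 31.5]
ee_rot: [[-1.0, 0.011, 0.002], [-0.002, -0.014, -1.0], [-0.011, -1.0, 0.014]]
ft_force: [0.0, -0.1, -0.5]
gripper_width: 94.0
```

```bash
python3 go.py 645.3 274.2 3.5
```

```text
t 10.07 p [640.4 272.   31.5] delta [-4.6 28.  -2.6] turn 0.1 tilt [-0.011 -1.     0.014] F [ 0.  -0.1 -0.5] w 94.0 q [-0.32  0.65 -0.25  1.67  0.23  0.85 -2.25]
```

Request:
{"method": "servo_tool", "body": {
  "deltas": "1 -4.6 10 -2.6 0; 1 -0.5 17 0 0; 1 0 0 0 0"
}}

```text
t: 10.45
ee_pos: [646.6, 274.7, 5.3]
ee_rot: [[-1.0, 0.014, 0.002], [-0.002, -0.013, -1.0], [-0.014, -1.0, 0.013]]
ft_force: [-0.4, 0.2, 0.5]
gripper_width: 93.9
```

```bash
python3 go.py 645.3 274.2 3.5
```

```text
t 10.45 p [646.6 274.7   5.3] delta [1.4 1.8 0.5] turn 0.1 tilt [-0.014 -1.     0.013] F [-0.4  0.2  0.5] w 93.9 q [-0.33  0.68 -0.24  1.66  0.24  0.82 -2.25]
```

Request:
{"method": "servo_tool", "body": {
  "deltas": "1 1.3 1.8 0.5 0; -1 0 0 0 0; -1 0 0 0 0; -1 0 0 0 0; -1 0 0 0 0; -1 0 0 0 0; -1 0 0 0 0"
}}

```text
t: 11.32
ee_pos: [645.9, 274.5, 4.7]
ee_rot: [[-1.0, 0.015, 0.002], [-0.002, -0.013, -1.0], [-0.015, -1.0, 0.013]]
ft_force: [0.0, 0.5, -1.0]
gripper_width: 59.2
```

```bash
python3 go.py 645.3 274.2 3.5; python3 look.py w6
```

```text
t 11.32 p [645.9 274.5   4.7] delta [0.6 1.2 0.3] turn 0.1 tilt [-0.015 -1.     0.013] F [ 0.   0.5 -1. ] w 59.2 q [-0.33  0.68 -0.24  1.67  0.24  0.81 -2.26]
orange [ 552  207   47   68 1215] circle [641.8  68.3  29.2] z 14.5
green [ 273  202   98   82 4001] circle [645.5 275.   30.1] z 13.6
```

View pics/w6.png

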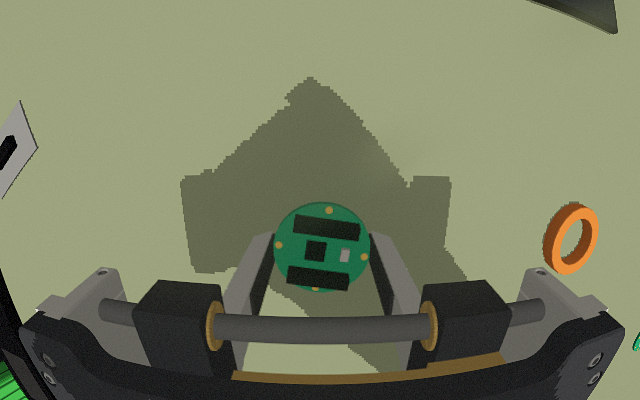

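The board is gripped by its rim at (322,247), sockets up, with the fingers straddling them. Lifting and carrying it to the stand.

Request:
{"method": "servo_tool", "body": {
  "deltas": "-1 0 -15 0 0; -1 0 -35 0 0; -1 0 -35 0 0; -1 40 -10 14 0; -1 40 0 14 0; -1 40 0 14 0; -1 40 0 14 0; -1 0 0 0 0"
}}

```text
t: 12.38
ee_pos: [481.1, 218.8, 108.0]
ee_rot: [[-1.0, 0.021, 0.002], [-0.002, -0.01, -1.0], [-0.021, -1.0, 0.01]]
ft_force: [0.9, 0.5, -0.2]
gripper_width: 59.2
```

```bash
python3 go.py 462.4 209.2 60; python3 look.py w7
```

```text
t 12.38 p [481.1 218.8 108. ] delta [19.7 47.7  9.1] turn 0.1 tilt [-0.021 -1.     0.01 ] F [ 0.9  0.5 -0.2] w 59.2 q [-0.3   0.31 -0.31  2.02  0.16  0.82 -2.27]
orange [ 451   15   52   57 1193] circle [641.2  68.3  29.1] z 14.5
green [608 195  22  39 502] circle [ 459.5 -220.5   30.8] z 4.5
green [ 273  201   98   83 4000] circle [480.7 219.3  30. ] z 117.0
```

View pics/w7.png

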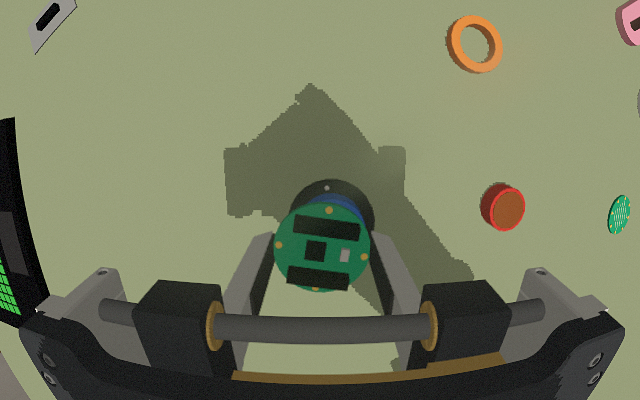

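The board is held at (322,248), (−0.4, +0.5) from the TCP. Moving over the battery and down.

Request:
{"method": "servo_tool", "body": {
  "deltas": "-1 19.5 15 9 0; -1 0 20 0 0; -1 0 0 0 0"
}}

```text
t: 12.8
ee_pos: [466.9, 211.6, 74.8]
ee_rot: [[-1.0, 0.027, 0.001], [-0.002, -0.007, -1.0], [-0.027, -1.0, 0.007]]
ft_force: [-0.6, -0.1, -0.5]
gripper_width: 58.9
```

```bash
python3 go.py 462.4 209.2 46
```

```text
t 12.8 p [466.9 211.6  74.8] delta [ 5.3 28.7  2.2] turn 0.1 tilt [-0.027 -1.     0.007] F [-0.6 -0.1 -0.5] w 58.9 q [-0.3   0.34 -0.31  2.08  0.18  0.73 -2.3 ]
```

Request:
{"method": "servo_tool", "body": {
  "deltas": "-1 5 18 2.5 0; -1 0.5 7 0 0; -1 0 0 0 0"
}}

```text
t: 13.18
ee_pos: [465.0, 210.6, 51.7]
ee_rot: [[-1.0, 0.03, 0.001], [-0.001, -0.005, -1.0], [-0.03, -1.0, 0.005]]
ft_force: [0.6, 0.4, -0.3]
gripper_width: 59.2
```

```bash
python3 go.py 462.4 209.2 42
```

```text
t 13.18 p [465.  210.6  51.7] delta [2.9 9.7 1.4] turn 0.1 tilt [-0.03  -1.     0.005] F [ 0.6  0.4 -0.3] w 59.2 q [-0.31  0.37 -0.3   2.11  0.21  0.67 -2.32]
```

Request:
{"method": "servo_tool", "body": {
  "deltas": "-1 3.5 5 1.8 0; -1 0 2 0 0; -1 0 0 0 0"
}}

```text
t: 13.55
ee_pos: [462.5, 209.2, 45.5]
ee_rot: [[-0.999, 0.032, 0.001], [-0.001, -0.004, -1.0], [-0.032, -0.999, 0.004]]
ft_force: [0.1, 0.5, -0.4]
gripper_width: 59.3
```

```bash
python3 go.py 462.4 209.2 40.7; python3 look.py w8
```

```text
t 13.55 p [462.5 209.2  45.5] delta [0.3 4.8 0. ] turn 0.1 tilt [-0.032 -0.999  0.004] F [ 0.1  0.5 -0.4] w 59.3 q [-0.32  0.37 -0.3   2.12  0.21  0.65 -2.33]
blue [280 189  82  33 795] circle [462.8 209.7  29.1] z 36.4
orange [470   0  60  41 942] circle [640.8  68.1  29.2] z 14.5
green [ 273  202   98   83 4032] circle [462.2 209.7  29.9] z 54.6
```

View pics/w8.png

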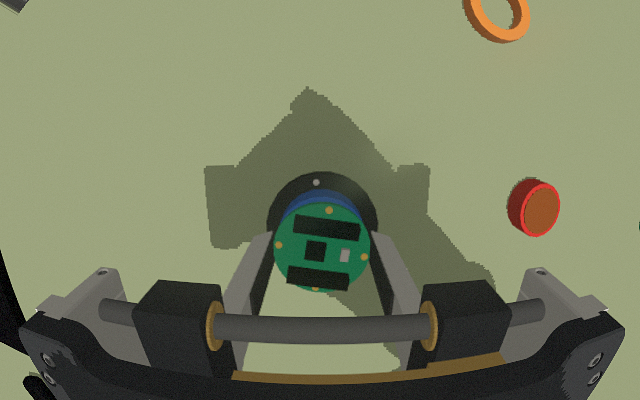

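The board at (462.2, 209.7) lines up with the battery at (461.8–462.8, 209.7) to within 1 mm. Lowering to contact in small steps.

Request:
{"method": "servo_tool", "body": {
  "deltas": "-1 0.5 3 0 0; -1 0.2 1 0 0; -1 0 0.4 0 0"
}}

```text
t: 13.98
ee_pos: [462.1, 209.3, 41.0]
ee_rot: [[-0.999, 0.032, 0.001], [-0.001, -0.004, -1.0], [-0.032, -0.999, 0.004]]
ft_force: [-0.4, -0.0, 0.4]
gripper_width: 59.2
```

```bash
python3 go.py 462.4 209.2 40.7
```

```text
t 13.97 p [462.1 209.3  41. ] delta [-0.3  0.4  0.1] turn 0.1 tilt [-0.032 -0.999  0.004] F [-0.4 -0.   0.4] w 59.2 q [-0.32  0.38 -0.29  2.12  0.22  0.64 -2.33]
```

Request:
{"method": "servo_tool", "body": {
  "deltas": "-1 0 0.6 0 0; -1 0 0.4 0 0"
}}

```text
t: 14.22
ee_pos: [462.3, 209.4, 40.6]
ee_rot: [[-0.999, 0.032, 0.001], [-0.001, -0.004, -1.0], [-0.032, -0.999, 0.004]]
ft_force: [-5.6, -2.0, 13.2]
gripper_width: 58.9
```

```bash
python3 go.py 462.4 209.2 40.7
```

```text
t 14.22 p [462.3 209.4  40.6] delta [-0.1 -0.1  0.2] turn 0.0 tilt [-0.032 -0.999  0.004] F [-5.6 -2.  13.2] w 58.9 q [-0.32  0.38 -0.29  2.12  0.22  0.64 -2.33]
```

Contact, at 13 N. A zero row should ease it, then I release and rise.

Request:
{"method": "servo_tool", "body": {
  "deltas": "-1 0 -0.2 0 0; 0.3 0 0 0 0; 1 0 0 0 0; 1 0 0 0 0; 1 0 0 0 0; 1 0 -30 0 0; 1 0 -40 0 0; 1 -20 -20 20 0"
}}

```text
t: 15.22
ee_pos: [477.7, 190.5, 132.4]
ee_rot: [[-1.0, 0.029, 0.004], [-0.004, -0.005, -1.0], [-0.029, -1.0, 0.005]]
ft_force: [0.3, 0.2, 0.1]
gripper_width: 93.8
```

```bash
python3 go.py 641.5 68.4 120; python3 look.py w9;  python3 - <<'E'
from h import *
im,d=snapshot('scene'); save('s2',cv2.resize(im[100:240,280:480],None,fx=4,fy=4,interpolation=cv2.INTER_CUBIC))
E
```

```text
t 15.22 p [477.7 190.5 132.4] delta [-162.9   17.7  122.7] turn 0.2 tilt [-0.029 -1.     0.005] F [0.3 0.2 0.1] w 93.8 q [-0.24  0.25 -0.32  2.04  0.13  0.84 -2.2 ]
orange [ 416   16   53   54 1183] circle [641.   68.2  29.3] z 14.5
green [587 190  25  39 565] circle [ 459.5 -219.9   30.4] z 4.6
green [ 267  192   67   58 1886] circle [461.9 209.8  30. ] z 49.6
```

View pics/w9.png

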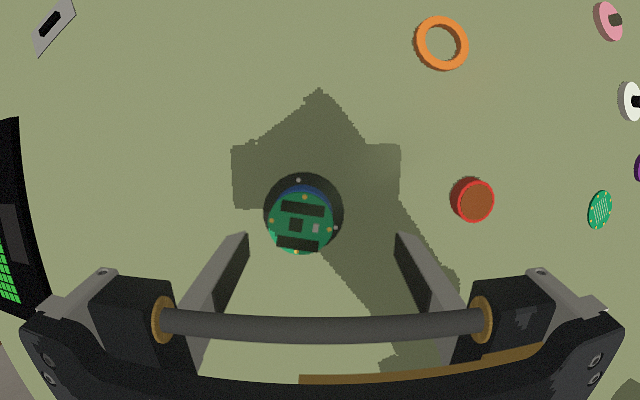

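View pics/s2.png

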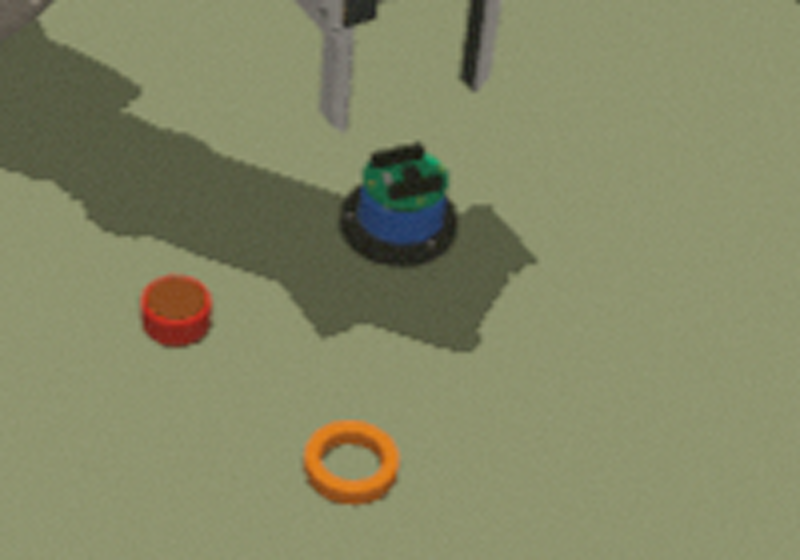

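The board is level and centred on the battery: wrist pixel (302,222), fit (461.9, 209.8), top at z 49.6. The scene crop agrees. On to the spacer, wrist pixel (441,43).

Request:
{"method": "servo_tool", "body": {
  "deltas": "1 -36 4 27 0; 1 -36 4 27 0; 1 -36 4 27 0; 1 -36 4 27 0; 1 -20 0 16 0; 1 0 0 0 0"
}}

```text
t: 16.08
ee_pos: [647.8, 61.3, 119.0]
ee_rot: [[-1.0, 0.029, 0.0], [-0.0, -0.006, -1.0], [-0.029, -1.0, 0.006]]
ft_force: [-0.7, 0.8, -0.0]
gripper_width: 94.4
```

```bash
python3 go.py 641.5 68 30; python3 look.py w10
```

```text
t 16.07 p [647.8  61.3 119. ] delta [ 8.8 88.7 -7.2] turn 0.0 tilt [-0.029 -1.     0.006] F [-0.7  0.8 -0. ] w 94.4 q [-0.03  0.46 -0.22  1.75  0.14  0.91 -1.88]
```

View pics/w10.png

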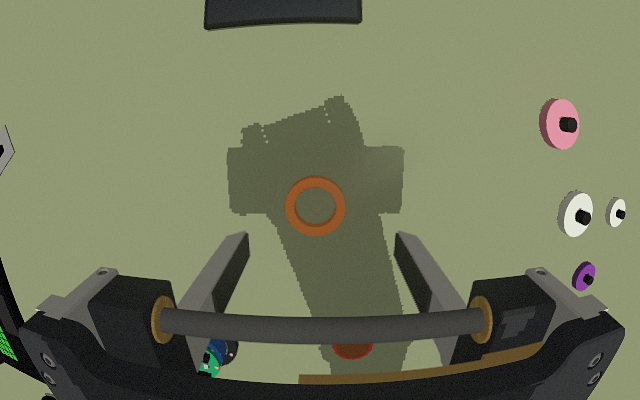

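The spacer is at (316,206), in shadow between the fingers. Descending.

Request:
{"method": "servo_tool", "body": {
  "deltas": "1 8.8 30 -7.2 0; 1 0 30 0 0; 1 0 22 0 0; 1 0 0 0 0"
}}

```text
t: 16.62
ee_pos: [636.4, 74.4, 34.2]
ee_rot: [[-1.0, 0.027, 0.006], [-0.006, -0.003, -1.0], [-0.027, -1.0, 0.004]]
ft_force: [-0.1, 0.0, 0.8]
gripper_width: 94.0
```

```bash
sed -i "s/(H>5)&(S>150)&(V>150)/(H>5)\&(S>150)\&(V>90)/" look.py; python3 go.py 641.5 68 4; python3 look.py w11
```

```text
t 16.62 p [636.4  74.4  34.2] delta [-4.3 30.4  6.3] turn 0.3 tilt [-0.027 -1.     0.004] F [-0.1  0.   0.8] w 94.0 q [-0.06  0.56 -0.21  1.83  0.18  0.75 -1.93]
orange [ 290  181   84   83 3395] circle [642.   67.7  29.5] z 14.5
```

Request:
{"method": "servo_tool", "body": {
  "deltas": "1 -4.8 12 6.3 0; 1 0 16 0 0; 1 0 0 0 0"
}}

```text
t: 17.05
ee_pos: [643.9, 68.4, 7.8]
ee_rot: [[-1.0, 0.031, 0.006], [-0.006, -0.003, -1.0], [-0.031, -1.0, 0.003]]
ft_force: [-0.1, -0.3, -0.5]
gripper_width: 93.9
```

```bash
python3 go.py 641.9 67.7 4
```

```text
t 17.05 p [643.9  68.4   7.8] delta [2.2 3.7 0.6] turn 0.4 tilt [-0.031 -1.     0.003] F [-0.1 -0.3 -0.5] w 93.9 q [-0.06  0.6  -0.2   1.82  0.19  0.71 -1.93]
```

Request:
{"method": "servo_tool", "body": {
  "deltas": "1 2.2 3.7 0.6 0.3; -1 0 0 0 0; -1 0 0 0 0; -1 0 0 0 0; -1 0 0 0 0; -1 0 0 0 0; -1 0 0 0 0"
}}

```text
t: 17.92
ee_pos: [642.3, 67.8, 4.8]
ee_rot: [[-0.999, 0.032, 0.001], [-0.001, -0.003, -1.0], [-0.032, -0.999, 0.003]]
ft_force: [-0.4, -0.4, -0.6]
gripper_width: 59.5
```

```bash
python3 go.py 642 68 4; python3 look.py w12
```

```text
t 17.93 p [642.3  67.8   4.8] delta [ 0.3  0.8 -0.2] turn 0.0 tilt [-0.032 -0.999  0.003] F [-0.4 -0.4 -0.6] w 59.5 q [-0.06  0.6  -0.2   1.83  0.19  0.7  -1.94]
orange [ 273  200   97   92 4504] circle [642.   68.4  29.6] z 14.6
```

The spacer is gripped, (−0.3, +0.6) from the TCP. Lifting and carrying.

Request:
{"method": "servo_tool", "body": {
  "deltas": "-1 0 -15 0 0; -1 0 -40 0 0; -1 0 -45 0 0; -1 36 -15 -28 0; -1 36 0 -28 0; -1 36 0 -28 0; -1 36 0 -28 0; -1 20 0 -16 0; -1 0 0 0 0"
}}

```text
t: 19.1
ee_pos: [471.2, 200.3, 126.4]
ee_rot: [[-0.999, 0.04, 0.0], [-0.0, -0.0, -1.0], [-0.04, -0.999, 0.0]]
ft_force: [0.2, 0.1, -0.4]
gripper_width: 59.3
```

```bash
python3 go.py 462.2 209.2 75; python3 look.py w13
```

```text
t 19.1 p [471.2 200.3 126.4] delta [11.1 51.  -8.9] turn 0.0 tilt [-0.04  -0.999  0.   ] F [ 0.2  0.1 -0.4] w 59.3 q [-0.27  0.25 -0.32  2.06  0.14  0.82 -2.23]
orange [472 180  32  37 902] circle [475.7  25.   19.9] z 23.2
orange [ 273  199   97   93 4472] circle [471.1 200.8  29.5] z 136.3
green [278 187  57  38 493] circle [463.2 210.9  28.5] z 49.5
green [596 187  24  40 558] circle [ 459.  -220.4   30.7] z 4.5
green [296 220  48  27 525] circle [444.1 204.3  19.2] z 49.6
```

View pics/w13.png

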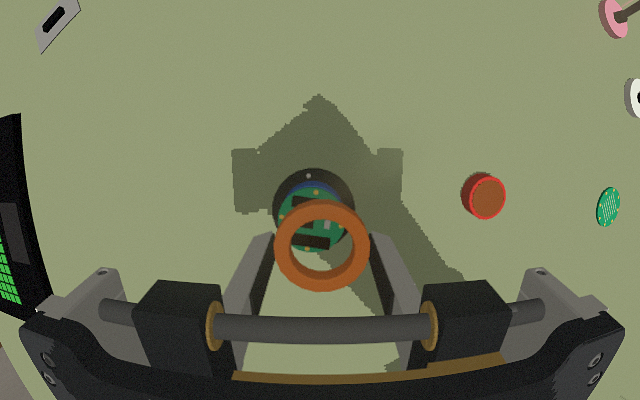

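The spacer is held at (322,246) and the stack is below at (314,210). Moving over and down.

Request:
{"method": "servo_tool", "body": {
  "deltas": "-1 11 15 -9 0; -1 0 22 0 0; -1 0 0 0 0"
}}

```text
t: 19.52
ee_pos: [465.4, 207.2, 90.2]
ee_rot: [[-0.999, 0.044, -0.004], [0.004, 0.0, -1.0], [-0.044, -0.999, -0.0]]
ft_force: [0.8, -0.8, -0.7]
gripper_width: 59.3
```

```bash
python3 go.py 462.2 209.2 68
```

```text
t 19.52 p [465.4 207.2  90.2] delta [ 4.2 22.  -2. ] turn -0.2 tilt [-0.044 -0.999 -0.   ] F [ 0.8 -0.8 -0.7] w 59.3 q [-0.29  0.3  -0.31  2.09  0.17  0.73 -2.29]
```

Request:
{"method": "servo_tool", "body": {
  "deltas": "-1 4 12 -2 0; -1 0.7 7 -0.5 0; -1 0 0 0 0"
}}

```text
t: 19.9
ee_pos: [462.8, 209.4, 71.3]
ee_rot: [[-0.999, 0.045, -0.006], [0.006, 0.001, -1.0], [-0.045, -0.999, -0.001]]
ft_force: [0.0, -0.6, -0.5]
gripper_width: 59.3
```

```bash
python3 go.py 462.2 209.2 64; python3 look.py w14
```

```text
t 19.9 p [462.8 209.4  71.3] delta [0.9 7.2 0.2] turn -0.3 tilt [-0.045 -0.999 -0.001] F [ 0.  -0.6 -0.5] w 59.3 q [-0.31  0.32 -0.3   2.11  0.19  0.69 -2.32]
orange [ 509  182   33   42 1088] circle [475.8  24.7  19.8] z 23.2
orange [ 273  199   97   93 4480] circle [462.7 209.9  29.4] z 81.2
green [ 292  220   60   39 1170] circle [450.8 210.   21.2] z 49.6
```

View pics/w14.png

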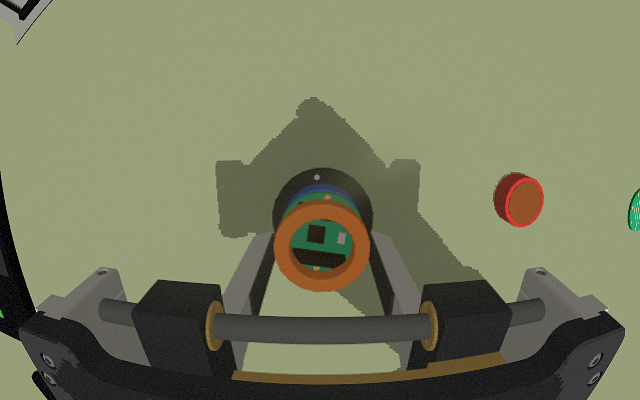

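The spacer is centred over the sockets, seen through its hole at (322,246). Lowering.

Request:
{"method": "servo_tool", "body": {
  "deltas": "-1 0.9 4.5 0.2 0; -1 0.5 2 0 0; -1 0.2 0.5 0 0"
}}

```text
t: 20.32
ee_pos: [461.9, 209.4, 64.5]
ee_rot: [[-0.999, 0.046, -0.006], [0.006, 0.001, -1.0], [-0.046, -0.999, -0.001]]
ft_force: [-0.0, -0.1, -1.2]
gripper_width: 59.5
```

```bash
python3 go.py 462.2 209.2 62.8
```

```text
t 20.32 p [461.9 209.4  64.5] delta [-0.2  1.7  0.2] turn -0.3 tilt [-0.046 -0.999 -0.001] F [-0.  -0.1 -1.2] w 59.5 q [-0.31  0.33 -0.3   2.12  0.2   0.67 -2.33]
```

Request:
{"method": "servo_tool", "body": {
  "deltas": "-1 0 0.9 0 0; -1 0 0.5 0 0"
}}

```text
t: 20.58
ee_pos: [462.1, 209.4, 63.1]
ee_rot: [[-0.999, 0.047, -0.006], [0.006, 0.001, -1.0], [-0.047, -0.999, -0.001]]
ft_force: [-0.1, 0.3, -0.2]
gripper_width: 59.2
```

```bash
python3 go.py 462.2 209.2 62.8
```

```text
t 20.57 p [462.1 209.4  63.1] delta [-0.1  0.3  0.2] turn -0.4 tilt [-0.047 -0.999 -0.001] F [-0.1  0.3 -0.2] w 59.2 q [-0.31  0.34 -0.3   2.12  0.2   0.67 -2.33]
```

Request:
{"method": "servo_tool", "body": {
  "deltas": "-1 0 0.4 0 0"
}}

```text
t: 20.7
ee_pos: [462.1, 209.5, 62.8]
ee_rot: [[-0.999, 0.047, -0.006], [0.006, 0.001, -1.0], [-0.047, -0.999, -0.001]]
ft_force: [0.5, -0.3, -0.4]
gripper_width: 59.4
```

```bash
python3 go.py 462.2 209.2 62.8
```

```text
t 20.7 p [462.1 209.5  62.8] delta [-0.1 -0.   0.2] turn -0.3 tilt [-0.047 -0.999 -0.001] F [ 0.5 -0.3 -0.4] w 59.4 q [-0.31  0.34 -0.3   2.12  0.2   0.67 -2.33]
```

Request:
{"method": "servo_tool", "body": {
  "deltas": "-1 0 0.4 0 0"
}}

```text
t: 20.82
ee_pos: [462.3, 209.5, 62.5]
ee_rot: [[-0.999, 0.047, -0.006], [0.006, 0.001, -1.0], [-0.047, -0.999, -0.001]]
ft_force: [-1.8, -0.7, 6.4]
gripper_width: 59.2
```

```bash
python3 go.py 462.2 209.2 62.8
```

```text
t 20.82 p [462.3 209.5  62.5] delta [ 0.1 -0.3  0.3] turn -0.3 tilt [-0.047 -0.999 -0.001] F [-1.8 -0.7  6.4] w 59.2 q [-0.31  0.34 -0.3   2.12  0.2   0.67 -2.33]
```

Contact at 6 N. Releasing slowly and rising straight up.

Request:
{"method": "servo_tool", "body": {
  "deltas": "-1 0 0 0 0; -0.1 0 0 0 0; 0.3 0 0 0 0; 1 0 0 0 0; 1 0 0 0 0; 1 0 0 0 0; 1 0 -30 0 0; 1 0 -40 0 0; 1 -20 -10 20 0"
}}

```text
t: 21.95
ee_pos: [476.9, 190.1, 144.6]
ee_rot: [[-0.999, 0.044, -0.003], [0.003, 0.001, -1.0], [-0.044, -0.999, -0.001]]
ft_force: [-0.8, 0.2, -0.9]
gripper_width: 93.9
```

```bash
python3 go.py 629 -271 130; python3 look.py w15;  python3 - <<'E'
from h import *
im,d=snapshot('scene'); save('s3',cv2.resize(im[100:240,280:480],None,fx=4,fy=4,interpolation=cv2.INTER_CUBIC))
E
```

```text
t 21.95 p [476.9 190.1 144.6] delta [-152.5   21.   460.7] turn -0.2 tilt [-0.044 -0.999 -0.001] F [-0.8  0.2 -0.9] w 93.9 q [-0.24  0.23 -0.31  2.04  0.12  0.85 -2.2 ]
orange [456 182  32  35 861] circle [475.7  24.9  19.9] z 23.2
orange [ 267  193   67   66 2125] circle [462.1 209.7  29.4] z 72.5
green [584 188  24  39 555] circle [ 458.9 -220.8   30.3] z 4.5
green [280 210  42  27 637] circle [455.2 210.8  18.9] z 49.6
```

View pics/w15.png

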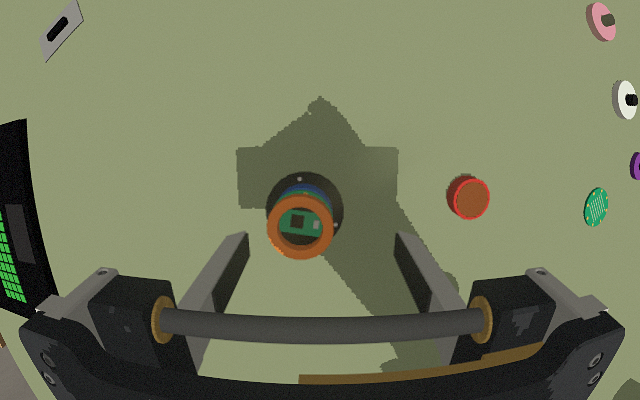

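View pics/s3.png

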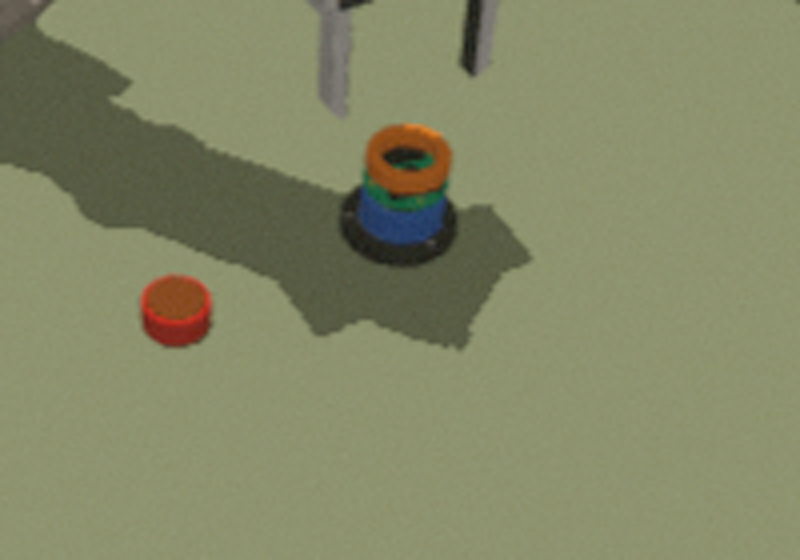

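The spacer sits level at wrist pixel (300,227), fit (462.1, 209.7), top at z 72.5. Now to the cap.

Request:
{"method": "servo_tool", "body": {
  "deltas": "1 -15 2 48 0; 1 -15 2 48 0; 1 -15 2 48 0; 1 -15 2 48 0; 1 -15 2 48 0; 1 -15 2 48 0; 1 -15 2 48 0; 1 -15 2 48 0; 1 -12 0 30 0; 1 0 0 0 0"
}}

```text
t: 23.3
ee_pos: [610.2, -237.4, 128.5]
ee_rot: [[-0.999, 0.041, -0.005], [0.005, 0.001, -1.0], [-0.041, -0.999, -0.002]]
ft_force: [-0.3, 0.3, 0.2]
gripper_width: 94.1
```

```bash
python3 go.py 629 -271 120
```

```text
t 23.3 p [ 610.2 -237.4  128.5] delta [-18.6   9.2  33.5] turn -0.3 tilt [-0.041 -0.999 -0.002] F [-0.3  0.3  0.2] w 94.1 q [ 0.36  0.45 -0.1   1.75  0.04  0.91 -1.33]
```

Request:
{"method": "servo_tool", "body": {
  "deltas": "1 -18.5 9 33.5 -0.3; 1 0 0 0 0"
}}

```text
t: 23.55
ee_pos: [629.0, -269.4, 118.9]
ee_rot: [[-0.999, 0.039, 0.001], [-0.001, 0.003, -1.0], [-0.039, -0.999, -0.003]]
ft_force: [-0.9, 1.0, -0.4]
gripper_width: 94.1
```

```bash
cat > cap.py <<'E'
import sys
from h import *
P=camera_params('wrist'); im,d=snapshot('wrist'); save(sys.argv[1],im)
hsv=cv2.cvtColor(im,cv2.COLOR_RGB2HSV); H,S,V=cv2.split(hsv.astype(int))
o=bot.get_obs(); p=o['ee_pos']; zt=float(sys.argv[2]); X,Y=float(sys.argv[3]),float(sys.argv[4])
for r in spotter.cut_out('wrist','cap')[:5]:
    W=pts('wrist',d,r['pixels'],P,zt-4,zt+4)
    if len(W)>30:
        zm=np.median(W[:,2]); k=pts('wrist',d,r['pixels'],P,zm-3,zm+3,zm); print('net',round(r['confidence'],2),r['at'],circ(k[:,:2]).round(1),zm.round(1))
m=(S<45)&(V>70)
v,u=np.nonzero(m&(d>0)); W=np.array([world('wrist',a,b,d[b,a],P) for a,b in zip(u,v)])
k=(np.abs(W[:,2]-zt)<4)&(np.hypot(W[:,0]-X,W[:,1]-Y)<36)
if k.sum()>30:
    zm=np.median(W[k,2]); q=np.array([atplane('wrist',a,b,zm,P) for a,b in zip(u[k],v[k])]); print('col',circ(q[:,:2]).round(1),zm.round(1),k.sum())
E
python3 go.py 629 -271 30; python3 cap.py w16 14 629 -271
```

```text
t 23.55 p [ 629.  -269.4  118.9] delta [ 3.5 88.8  1.8] turn 0.1 tilt [-0.039 -0.999 -0.003] F [-0.9  1.  -0.4] w 94.1 q [ 0.39  0.5  -0.09  1.68  0.04  0.92 -1.29]
net 0.88 [374.2, 290.0] [ 528.9 -331.1   22.9] 11.3
net 0.84 [424.4, 201.9] [ 628.1 -374.4   21.8] 11.0
net 0.79 [323.2, 201.9] [ 628.6 -271.3   29.8] 14.6
net 0.76 [271.9, 88.1] [ 739.4 -219.6   29.5] 14.6
col [ 628.8 -271.3   29.9] 14.6 2597
```

View pics/w16.png

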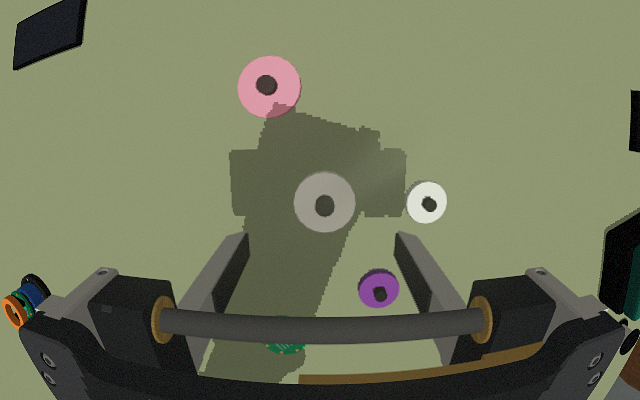

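The cap is at (324,203) between the fingers, 60 mm across at (628.7, −271.3). The smaller white one is at (428,202) and pink at (269,87), both clear of the fingers. Descending.

Request:
{"method": "servo_tool", "body": {
  "deltas": "1 2 30 2 0; 1 0 30 0 0; 1 0 20 0 0; 1 0 0 0 0"
}}

```text
t: 24.15
ee_pos: [631.0, -262.3, 39.0]
ee_rot: [[-0.999, 0.042, 0.009], [-0.009, 0.006, -1.0], [-0.042, -0.999, -0.005]]
ft_force: [-0.1, -0.4, 0.6]
gripper_width: 94.1
```

```bash
python3 go.py 629.1 -271.7 4.5
```

```text
t 24.15 p [ 631.  -262.3   39. ] delta [ 3.4 34.4  9.6] turn 0.5 tilt [-0.042 -0.999 -0.005] F [-0.1 -0.4  0.6] w 94.1 q [ 0.38  0.59 -0.09  1.73  0.05  0.78 -1.29]
```

Request:
{"method": "servo_tool", "body": {
  "deltas": "1 3 12 9.6 0.4; 1 0 19 0 0; 1 0 0 0 0"
}}

```text
t: 24.52
ee_pos: [630.1, -272.6, 7.7]
ee_rot: [[-0.999, 0.044, 0.002], [-0.002, 0.005, -1.0], [-0.044, -0.999, -0.005]]
ft_force: [-0.3, 0.3, 0.8]
gripper_width: 93.6
```

```bash
python3 go.py 629.1 -271.7 4.5
```

```text
t 24.52 p [ 630.1 -272.6    7.7] delta [ 1.1  3.2 -0.9] turn 0.1 tilt [-0.044 -0.999 -0.005] F [-0.3  0.3  0.8] w 93.6 q [ 0.39  0.64 -0.09  1.74  0.05  0.73 -1.29]
```

Request:
{"method": "servo_tool", "body": {
  "deltas": "1 1.1 3.2 -0.9 0; -1 0 0 0 0; -1 0 0 0 0; -1 0 0 0 0; -1 0 0 0 0; -1 0 0 0 0; -1 0 0 0 0"
}}

```text
t: 25.4
ee_pos: [630.0, -271.8, 5.7]
ee_rot: [[-0.999, 0.046, 0.002], [-0.002, 0.004, -1.0], [-0.046, -0.999, -0.004]]
ft_force: [-0.6, -0.2, -0.2]
gripper_width: 59.2
```

```bash
python3 go.py 629 -271 4.5; python3 cap.py w17 14 629 -271
```

```text
t 25.4 p [ 630.  -271.8    5.7] delta [ 1.   1.1 -0.8] turn 0.1 tilt [-0.046 -0.999 -0.004] F [-0.6 -0.2 -0.2] w 59.2 q [ 0.39  0.64 -0.09  1.74  0.05  0.72 -1.29]
net 0.96 [470.5, 241.7] [ 628.7 -374.3   21.9] 10.9
net 0.94 [380.9, 359.8] [ 534.2 -321.3   14.8] 11.3
net 0.75 [236.1, 68.4] [ 739.3 -219.6   29.7] 14.6
net 0.71 [320.4, 246.9] [ 628.8 -271.4   29.8] 14.8
col [ 629.  -271.4   30.2] 14.8 5976
```

View pics/w17.png

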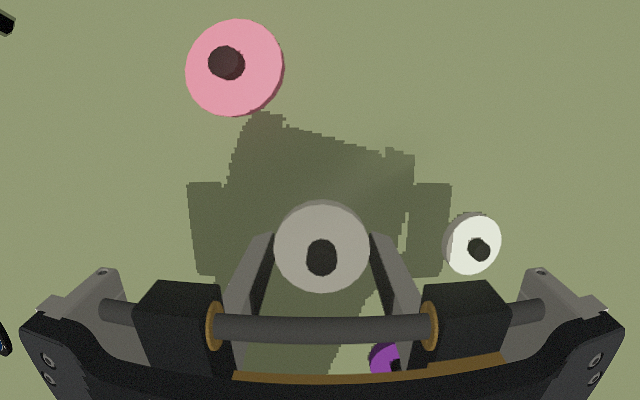

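The cap is gripped at (321,247), (−1.1, +0.4) from the TCP. Lifting and carrying it back.

Request:
{"method": "servo_tool", "body": {
  "deltas": "-1 0 -15 0 0; -1 0 -40 0 0; -1 0 -45 0 0; -1 10 -20 -45 0; -1 17 -3 -50 0; -1 17 -2 -50 0; -1 17 -2 -50 0; -1 17 -2 -50 0; -1 17 -2 -50 0; -1 17 -2 -50 0"
}}

```text
t: 26.75
ee_pos: [510.8, 78.1, 148.5]
ee_rot: [[-0.998, 0.056, -0.005], [0.005, 0.002, -1.0], [-0.056, -0.998, -0.002]]
ft_force: [1.2, 0.5, 0.3]
gripper_width: 59.3
```

```bash
python3 go.py 463.2 209.3 125
```

```text
t 26.75 p [510.8  78.1 148.5] delta [  49.5   21.  -130.9] turn -0.3 tilt [-0.056 -0.998 -0.002] F [1.2 0.5 0.3] w 59.3 q [-0.08  0.21 -0.24  2.05  0.09  0.84 -1.94]
```

Request:
{"method": "servo_tool", "body": {
  "deltas": "-1 18 5 -48 0; -1 18 5 -48 0; -1 11 5 -30 -0.3; -1 0 0 0 0"
}}

```text
t: 27.25
ee_pos: [463.1, 212.3, 135.8]
ee_rot: [[-0.998, 0.063, 0.006], [-0.005, 0.004, -1.0], [-0.063, -0.998, -0.004]]
ft_force: [-0.2, -0.5, -0.0]
gripper_width: 59.2
```

```bash
python3 go.py 463.2 209.3 90; python3 cap.py w18 148 463 209
```

```text
t 27.25 p [463.1 212.3 135.8] delta [ 2.8 45.7  3.2] turn 0.3 tilt [-0.063 -0.998 -0.004] F [-0.2 -0.5 -0. ] w 59.2 q [-0.29  0.22 -0.32  2.07  0.14  0.81 -2.27]
net 0.92 [321.8, 245.5] [462.1 213.   29.6] 145.1
col [461.8 212.7  29.7] 145.1 5560
```

View pics/w18.png

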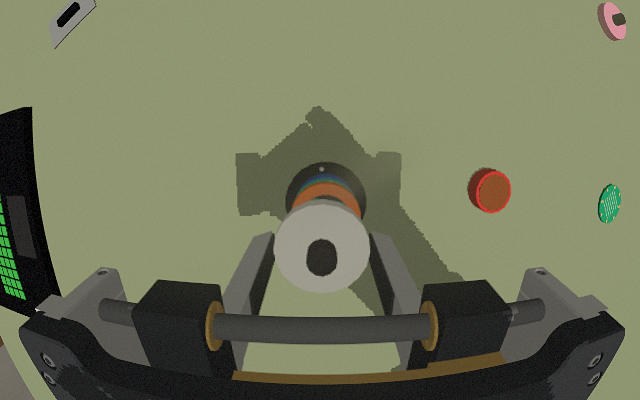

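The cap is held at (322,247) with the stack beneath it at (325,195). Lowering.

Request:
{"method": "servo_tool", "body": {
  "deltas": "-1 3.5 20 3.2 0; -1 1 20 0 0; -1 0 0 0 0"
}}

```text
t: 27.72
ee_pos: [464.7, 203.1, 96.7]
ee_rot: [[-0.998, 0.066, -0.004], [0.004, 0.003, -1.0], [-0.066, -0.998, -0.003]]
ft_force: [-0.1, 0.2, 0.3]
gripper_width: 59.0
```

```bash
python3 go.py 463.2 209.3 82; python3 cap.py w19 107 463 209
```

```text
t 27.73 p [464.7 203.1  96.7] delta [ 2.5 14.6 -6.1] turn -0.2 tilt [-0.066 -0.998 -0.003] F [-0.1  0.2  0.3] w 59.0 q [-0.3   0.27 -0.3   2.11  0.18  0.72 -2.29]
net 0.65 [323.8, 245.5] [463.5 203.6  29.7] 105.9
col [463.6 204.1  29.9] 105.9 5947
```

View pics/w19.png

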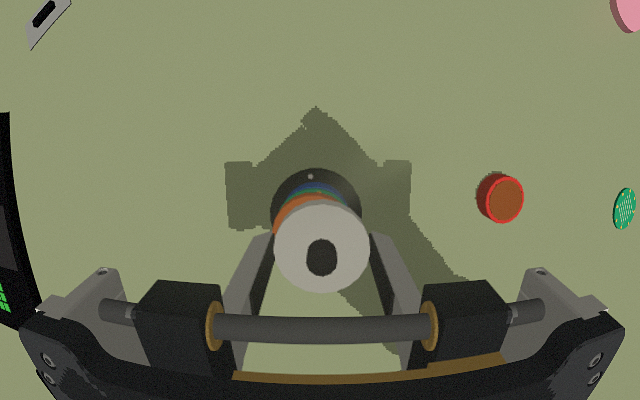

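Request:
{"method": "servo_tool", "body": {
  "deltas": "-1 2 4 -6.2 -0.2; -1 0.5 5 0 0; -1 0 0 0 0"
}}

```text
t: 28.2
ee_pos: [464.4, 210.7, 89.9]
ee_rot: [[-0.998, 0.07, -0.0], [0.0, 0.005, -1.0], [-0.07, -0.998, -0.005]]
ft_force: [0.1, -0.5, -0.1]
gripper_width: 59.6
```

```bash
python3 go.py 463.2 209.1 79; python3 cap.py w20 96 463 209
```

```text
t 28.2 p [464.4 210.7  89.9] delta [ 2.  10.8  1.6] turn -0.0 tilt [-0.07  -0.998 -0.005] F [ 0.1 -0.5 -0.1] w 59.6 q [-0.31  0.29 -0.3   2.11  0.19  0.7  -2.31]
net 0.87 [321.0, 243.8] [463.1 211.1  29.7] 99.0
col [464.  210.9  30.6] 99.0 5434
```

View pics/w20.png

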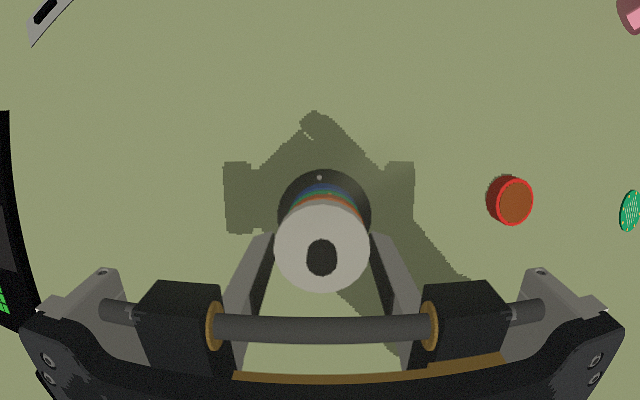

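Request:
{"method": "servo_tool", "body": {
  "deltas": "-1 1.8 5 1.6 0; -1 0.8 3 0 0; -1 0 0 0 0"
}}

```text
t: 28.68
ee_pos: [462.3, 208.9, 81.4]
ee_rot: [[-0.998, 0.07, -0.0], [0.001, 0.005, -1.0], [-0.07, -0.998, -0.005]]
ft_force: [0.3, -0.1, -0.1]
gripper_width: 59.2
```

```bash
python3 go.py 463.2 209.1 78
```

```text
t 28.68 p [462.3 208.9  81.4] delta [-0.6  3.5 -0.2] turn -0.0 tilt [-0.07  -0.998 -0.005] F [ 0.3 -0.1 -0.1] w 59.2 q [-0.31  0.3  -0.3   2.13  0.2   0.68 -2.32]
```

Request:
{"method": "servo_tool", "body": {
  "deltas": "-1 -0.6 1.8 -0.2 0; -1 0 0.7 0 0"
}}

```text
t: 28.92
ee_pos: [463.2, 209.2, 78.9]
ee_rot: [[-0.998, 0.071, -0.0], [0.001, 0.005, -1.0], [-0.071, -0.997, -0.005]]
ft_force: [-0.4, -0.4, 0.1]
gripper_width: 59.1
```

```bash
python3 go.py 463.2 209.1 78
```

```text
t 28.93 p [463.2 209.2  78.9] delta [0.1 0.9 0.1] turn -0.0 tilt [-0.071 -0.997 -0.005] F [-0.4 -0.4  0.1] w 59.1 q [-0.32  0.3  -0.3   2.13  0.2   0.68 -2.32]
```

Request:
{"method": "servo_tool", "body": {
  "deltas": "-1 0 0.5 0 0"
}}

```text
t: 29.05
ee_pos: [463.3, 209.2, 78.3]
ee_rot: [[-0.998, 0.071, -0.0], [0.001, 0.005, -1.0], [-0.071, -0.997, -0.005]]
ft_force: [-0.5, -0.5, 0.7]
gripper_width: 59.2
```

```bash
python3 go.py 463.2 209.1 78
```

```text
t 29.05 p [463.3 209.2  78.3] delta [0.1 0.3 0.1] turn -0.0 tilt [-0.071 -0.997 -0.005] F [-0.5 -0.5  0.7] w 59.2 q [-0.32  0.3  -0.3   2.13  0.2   0.67 -2.32]
```

Request:
{"method": "servo_tool", "body": {
  "deltas": "-1 0.1 0.4 0.1 0"
}}

```text
t: 29.18
ee_pos: [463.3, 209.2, 77.9]
ee_rot: [[-0.997, 0.071, -0.0], [0.001, 0.005, -1.0], [-0.071, -0.997, -0.005]]
ft_force: [-0.4, -0.0, 0.6]
gripper_width: 59.4
```

```bash
python3 go.py 463.2 209.1 78; python3 cap.py w21 86 463 209
```

```text
t 29.18 p [463.3 209.2  77.9] delta [ 0.1 -0.1  0.1] turn -0.0 tilt [-0.071 -0.997 -0.005] F [-0.4 -0.   0.6] w 59.4 q [-0.32  0.3  -0.3   2.13  0.2   0.67 -2.32]
net 0.67 [320.3, 247.6] [462.2 209.6  29.5] 87.1
col [462.4 209.6  30.2] 87.1 6027
```

Request:
{"method": "servo_tool", "body": {
  "deltas": "-1 0 0.5 0 0"
}}

```text
t: 29.4
ee_pos: [463.4, 209.2, 77.5]
ee_rot: [[-0.997, 0.071, -0.0], [0.001, 0.005, -1.0], [-0.071, -0.997, -0.005]]
ft_force: [-0.0, -0.9, 0.9]
gripper_width: 59.4
```

```bash
python3 go.py 463.2 209.1 78
```

```text
t 29.4 p [463.4 209.2  77.5] delta [ 0.2 -0.5  0.1] turn -0.0 tilt [-0.071 -0.997 -0.005] F [-0.  -0.9  0.9] w 59.4 q [-0.32  0.3  -0.3   2.13  0.2   0.67 -2.33]
```

Request:
{"method": "servo_tool", "body": {
  "deltas": "-1 0 0.4 0 0"
}}

```text
t: 29.52
ee_pos: [463.6, 209.2, 77.4]
ee_rot: [[-0.997, 0.071, -0.0], [0.001, 0.005, -1.0], [-0.071, -0.997, -0.005]]
ft_force: [-2.9, -1.4, 10.5]
gripper_width: 59.3
```

```bash
python3 go.py 463.2 209.1 78
```

```text
t 29.52 p [463.6 209.2  77.4] delta [ 0.4 -0.7  0.1] turn -0.0 tilt [-0.071 -0.997 -0.005] F [-2.9 -1.4 10.5] w 59.3 q [-0.32  0.3  -0.3   2.13  0.2   0.67 -2.33]
```

Seated, at 10.5 N. Releasing slowly, then rising straight and backing off outward.

Request:
{"method": "servo_tool", "body": {
  "deltas": "-1 0 0 0 0; -0.1 0 0 0 0; 0.3 0 0 0 0; 1 0 0 0 0; 1 0 0 0 0; 1 0 0 0 0; 1 0 -25 0 0; 1 0 -35 0 0; 1 -30 -10 50 0; 1 -30 0 50 0"
}}

```text
t: 30.78
ee_pos: [518.3, 110.6, 153.2]
ee_rot: [[-0.997, 0.071, 0.008], [-0.008, 0.006, -1.0], [-0.071, -0.997, -0.005]]
ft_force: [0.2, -0.1, 0.8]
gripper_width: 93.6
```

Request:
{"method": "servo_tool", "body": {
  "deltas": "1 -20 0 50 0; 1 -20 0 50 0; 1 -20 0 50 0; 1 -10 0 50 0; 1 0 0 50 0; 1 0 0 0 0"
}}

```text
t: 31.52
ee_pos: [593.2, -151.7, 157.5]
ee_rot: [[-0.997, 0.073, 0.004], [-0.003, 0.005, -1.0], [-0.073, -0.997, -0.005]]
ft_force: [-0.9, 1.2, -0.7]
gripper_width: 93.8
```

```bash
python3 go.py 463.2 209.1 78
python3 - <<'E'
from h import *
for c in ['top','scene','wrist']:
    im,d=snapshot(c); P=camera_params(c); save('f_'+c,im)
    if c=='wrist': continue
    ff=200/np.tan(np.radians(P['vertical_fov'])/2)
    X=np.array(P['R'])@np.array([462,209.5,45])+np.array(P['t']); u0,v0=int(ff*X[0]/X[2]+P['cx']),int(ff*X[1]/X[2]+P['cy'])
    save('fc_'+c,cv2.resize(im[v0-40:v0+40,u0-50:u0+50],None,fx=7,fy=7,interpolation=cv2.INTER_CUBIC))
    hsv=cv2.cvtColor(im,cv2.COLOR_RGB2HSV); H,S,V=cv2.split(hsv.astype(int))
    m=np.zeros(d.shape,np.uint8); cv2.circle(m,(u0,v0),45,1,-1); m=m>0
    w=m&(S<60)&(V>120); print(c,'cap',circ(pts(c,d,w,P,80,92,86)[:,:2]).round(1),np.median(pts(c,d,w,P,80,92)[:,2]).round(1))
    st=m&(V<75); print('stand',circ(pts(c,d,st,P,8,16,12)[:,:2]).round(1))
    for l in ['bare_board','tin']:
        for r in spotter.cut_out(c,l)[:1]:
            W=pts(c,d,r['pixels'],P,-5,35); print(c,l,W.mean(0).round(1))
E
```

```text
t 31.52 p [ 593.2 -151.7  157.5] delta [ 134.3   71.5 -360.9] turn 0.2 tilt [-0.073 -0.997 -0.005] F [-0.9  1.2 -0.7] w 93.8 q [ 0.25  0.34 -0.12  1.85  0.03  0.89 -1.45]
top cap [462.7 210.   29.5] 86.0
stand [461.6 208.4  39.7]
top tin [476.6  25.4  21.3]
scene cap [465.2 208.6  30.8] 86.1
stand [465.5 207.4  40.5]
scene bare_board [ 460.7 -222.7    3.7]
scene tin [483.7  21.7  18.6]
```

View pics/fc_top.png

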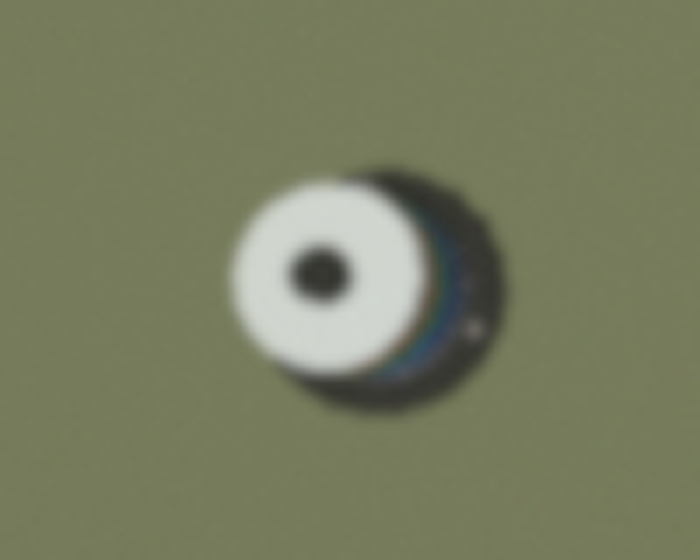

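View pics/fc_scene.png

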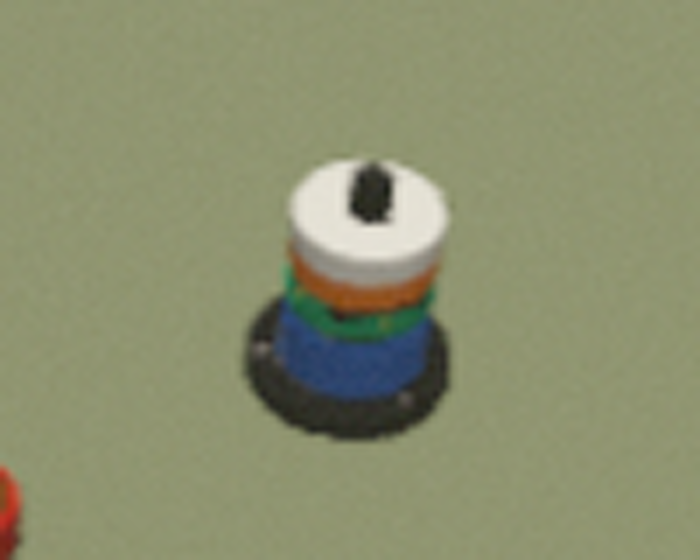

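View pics/f_scene.png

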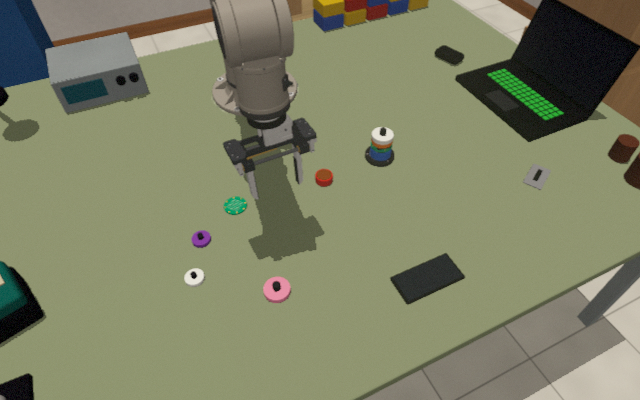

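The scene view shows the full stack upright at (381,143): blue, green, orange, white with the stub up. The tin (324,177), bare board (235,205) and look-alikes are in place, and the gripper is well clear. The cap top reads z 86 in both views, as it should. Handing in.

```bash
python3 -c "
from workcell import bot
print(bot.close_job())"
```

```text
the job is handed in; nothing more can be done
None
```

The module is stacked on the stand in the order asked: battery, fitted board with sockets up, spacer, then the larger white cap with its stub up. I let go of each part before fetching the next, and handed the job in about 32 s into the 106 s allowed. Every contact force I read was 13 N or less.

**Last checks**
- **Height:** the stack stands upright, and the cap's top reads z = 86 mm in both the top and scene views, as expected.
- **Parts on each other:** the wrist camera put the battery, board and spacer within about 0.5 mm of each other. The cap was on the same centre just before I let go of it.
- **Cap against the stand:** the top and scene cameras put the cap about 1.8 mm from where each had first measured the stand's centre. That is within the 2 mm calibration.
- **Bystanders:** the tin, the bare board and the look-alike caps show no visible move.

**Disagreements**
- **Battery on the stand:** the scene view showed it +2 mm off in x and the wrist view −2 mm. I took this as calibration error. The top view was blocked by the arm at that moment.
- **Tool tilt:** the tool slowly tilted to about 4° over the job, so the board, spacer and cap touched down roughly 1° off level. The pictures taken after each release show all of them flat.
- **Final network check:** it reported the bare board only in the scene view, where it had not moved.

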